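# Check a half-round moulding in the check fixture, rack it and count it

## Task

Check the loose white half-round moulding: lift it off the blue mat, lay it flat in the nest of the aluminium check fixture, let go, and with it lying there push the green start button fully down and let it come back up. Then take the moulding out again, tip it up and stand it on its straight bar in the free front place of the rack, leaning back on the blue wire with its pocketed face towards the open front, and once it stands there count it with a full push of the blue button, let up again. Do not press green with the nest empty or blue before the part is racked, never press the red stop, and leave the finished moulding, knife, tape roll and bottle where they are.

Things in the scene. Friction and masses are not known exactly. Their poses are not given: they have to be found in the camera images.
- moulding: Loose white plastic half-round (D) frame, 26 mm thick, 140 g, lying on the 6 mm thick blue mat, pocketed face up. Bar 178 x 18 mm along y; half-ring arc, outer radius 89, 18 wide; one central spoke 12 mm wide along x from bar to crown. Origin: underside, middle of the spoke, at the centre of mass. Bar's outer face at x = -40 mm, crown at x = +58, ends at y = +-89. z out of the pocketed face
- moulding_spoke (a point): point on the moulding's face, on the spoke, 26 mm above the origin along z; same axes. Place to grip, fingers closing along y across the 12 mm spoke: each side of it is an open half-moon, here 58 mm from spoke to arc, and 62 mm long along x between bar (inner face x = -22) and crown (inner face x = +40)
- moulding_foot (a point): middle of the outer face of the moulding's straight bar (x = -40, z = 13 mm in its frame), the face it stands on in the rack; same axes as the moulding
- nest (a point): where the moulding's origin belongs in the check fixture: on top of its fixed aluminium plate, 25 mm above the bench. Axes as the lying moulding: x to the crown, y along the bar, z up. Six black blocks 12 mm high outline it, 4 mm clear of the moulding: two before the bar, one at each bar end, two outside the crown. A sensor bracket 43 mm above the bench stands at x = 62 to 86 mm
- rack: Fixed grey rack, two places one behind the other, each backed by a blue wire hoop. Origin on the bench below the front seat, x to the back, y along the hoops, z up. Floor and hoops lean back 22 degrees about y: a part standing against a hoop has its bar along y, its crown (x) up, leaning 22 degrees to +x, its face (z) to -x and up. Hoops 148 mm wide, 79 mm tall along their slope
- rack_seat (a point): Middle of the free front place on the rack's floor, 40 mm above the bench; axes as the rack's. The foot of the racked moulding belongs here, within 28 mm sideways. The floor (230 mm wide) falls to the back at 22 degrees; along it from here the 10 mm high front lip's inner face is at -23 mm, the front hoop's face at +18, the rear hoop's at +58
- start (a joint): green push button on the grey station, m pressed: 0 up, 0.006 fully down; spring 1.5 N at first to 5 N fully down
- start_top (a point): centre of the green button's top (30 mm wide), 63 mm above the bench when up; it is pressed straight down. The grey station is a fixed box 170 x 66 x 45 mm, long along the x axis of this point; the buttons stand in a row on top: green, blue 54 mm further along +x, red another 54 mm on
- count (a joint): blue push button in the middle of the same station, m pressed: 0 up, 0.006 fully down; spring 1.5 N to 5 N
- count_top (a point): centre of the blue button's top (30 mm wide), 63 mm above the bench when up
- stop (a joint): red stop button on the station, m pressed: 0 up, 0.005 down; not to be pressed
- stop_top (a point): centre of the red button's top (38 mm wide), 62 mm above the bench
- finished: finished moulding of the same kind standing loose in the rear place of the rack, behind the front hoop; bystander. Origin at the middle of the bar face it stands on, z up
- knife: trimming knife 145 x 20 x 16 mm lying on the bench, black handle, steel blade; loose bystander, origin under its middle
- tape: roll of tape lying flat, 100 mm across, 25 mm high; loose bystander, origin under its centre
- bottle: white bottle with red cap, 56 mm across, 120 mm tall, standing behind the work; loose bystander, origin under its base

How it is judged:
By the outcome, as a careful person would: the job done as asked, in the order asked, and still so for the second after the job is handed in, with the robot touching nothing.
It also fails if it takes over 69 s, if anything falls off the work surface, if the arm or the gripper's body presses on something with over 40 N, if the wrist force passes 120 N, or if a joint passes its speed limit or range.

## Robot

A 6-joint arm with a two-finger parallel gripper is mounted at the origin on the work surface. World frame = base frame: x ahead of the robot, y to its left, z up, the work surface at z = 0. Lengths are in mm, angles in rad, forces in N, time in s.
With the tool pointing down it reaches from about 350 to 975 mm from the base axis. Payload 4.9 kg.
Tool frame: the origin (TCP) lies on the centre line of the jaws, within the pads' length; the fingertips stand 8 mm ahead of it and the grasp point (between the pads) lies 11 mm behind it; x points along the fingers, y is the direction in which the jaws open and shut, and the axes are right-handed (so a half turn about x gives the same grasp; the last joint's range is limited). The gripper opens to 85 mm and grips with 20 to 120 N. Pads are 22 mm wide; open, the fingers measure 114 mm over their backs; the gripper's body (76 mm by 85 mm) begins 54 mm behind the grasp point. The pads swing forward as they close: fully open they stand 13 mm farther back than shut.
Start: joints at [1.118, 0.053, 1.613, -0, 1.476, -0.119], TCP at [204.761, 590.487, 239.304] pointing down, gripper open.
Joint ranges: [-3.01, 3.01], [-1.01, 2.22], [0.06, 2.58], [-1.02, 4.17], [0.09, 2.62], [-3.14, 3.14]. Speed limits (rad/s): [2.57, 2.57, 3.14, 3.14, 3.14, 3.14].

## Interface

Orientations are given as [roll, pitch, yaw] about the fixed x, y, z axes, in that order (R = Rz(yaw) Ry(pitch) Rx(roll)).
In Python, from rig import arm, cams, nets gives the robot as it stands.
- The arm moves only by the tool apply_moves, never from a script. Its argument "deltas" is a list of rows, each an object with "grip": the closure, from -1 (fully open) to 1 (shut); "dp": the shift along the world's x, y, z in cm, a list of three; "delta_rot": the turn, a rotation vector about the world's x, y, z in degrees, a list of three. A call has 1 to 8 rows; each row shifts and turns the commanded pose from where the row before left it; what a row does not reach is not made up. A row lasts 1/10 s, in which the tool goes at most 50 mm and 8.59 degrees, less where a joint would pass 70% of its speed; a pose out of reach is approached as far as the arm can. A call with a gripper value outside its range is refused whole. The fingers move at their own pace and stop on an object; "grip_force" is the grip in N (left out, the last holds). Time passes only in rows, so rows that do not move let the fingers close. It gives the time, the measured TCP pose, the force and the opening at its end, in the units of the state.
- arm.observe(): the state, without advancing time (a new reading comes with each control period).
- cams.grab_frame(name): name is "scene" or "side" or "wrist"; returns the picture (384x512x3 uint8, red, green, blue); there is no depth.
- cams.get_calibration(name): a dict with "K" (3x3 intrinsics, pixels), "distortion" ([k1, k2, p1, p2, k3] as OpenCV has them; the pictures are not rectified), "position" and "orientation" of the camera in the world. Camera axes: x right, y down, z forward; pixel columns grow to the right and rows downward; lengths in mm; the calibration is good to about 2 mm. A picture is of the moment at which its call begins: read the wrist's pose just before it. get_calibration takes no time and is no camera call; for the wrist camera it gives the pose at the moment of the call.
- arm.close_job(): hands the job in, once; it reports no verdict.
Trained networks look in the newest picture that a camera, given by its name, has taken for a name from the list of things; names that differ only in an ending like _2 or _b are one class to them, and where a whole thing is asked for, a point or a joint stands for the part that bears it (a point fixed in the world has none). Each returns a list of dicts, best first, with "p" (0 to 1); they miss things now and then, are a little off and sometimes report something else, mostly with a low value. They report only what shows in the picture. A call takes as long as a camera call.
- nets.recognise(camera, name): "xyz" ([x, y, z] in mm, in the coordinates of the camera as it stood for that picture, good to about 4 mm: the middle of the surface that is visible of it).
- nets.regions_of(camera, name): "mask" (384x512 bool, what is visible of it).
The state is a dict: "time_s": time; "q": joint angles; "qd": joint speeds; "tau": joint torques, N m; "tcp_pos": TCP position; "orientation": TCP orientation; "wrist_force": force on the tool from outside, world axes, zero at the start; "torque": the same for the moment, N m; "opening": opening from 0.0 (shut) to 1.0 (fully open).
Only numpy, scipy, OpenCV 4.12 (cv2) and the standard library are available. Lean on these libraries where they do the work, as an engineer would, in place of code of your own. Each camera call takes 0.05 s, during which the arm holds its last target. There are 200 camera calls.

## Working session

There is one attempt and no reset: what is moved stays moved. The work goes in short steps, Python scripts to look and compute and a tool call to move; the robot and the scene stay as the last step left them, time stands still between calls to the robot, and variables do not carry over. Pictures are saved under pics/ and viewed, about 8 in all and at most 12, crops included, and the job is handed in when it is done.

Besides the shell and the picture viewer there is one more tool, called after "Request:" by a JSON object that holds its "fn" and its "kwargs". apply_moves: Moves the arm, as the interface text tells. Its arguments: {"type":"object","properties":{"deltas":{"type":"array"},"grip_force":{"type":"number"}},"required":["deltas"]}

```bash
ls; mkdir -p pics; cat > h.py <<'E'
import numpy as np, cv2
from scipy.spatial.transform import Rotation as R
from rig import arm, cams, nets
def cal(n):
    c=cams.get_calibration(n); o=np.array(c["orientation"],float)
    Rm=o if o.shape==(3,3) else R.from_euler('xyz',o).as_matrix()
    return np.array(c["K"],float),np.array(c["distortion"],float),np.array(c["position"],float),Rm
def save(n,f):
    im=cams.grab_frame(n); cv2.imwrite(f"pics/{f}.png",im[:,:,::-1]); return im
def pix(n,uv,z,c=None):
    "pixels -> world at height z"
    K,d,p,Rm=c or cal(n)
    q=cv2.undistortPoints(np.array(uv,float).reshape(-1,1,2),K,d).reshape(-1,2)
    r=np.c_[q,np.ones(len(q))]@Rm.T
    return p+r*((z-p[2])/r[:,2])[:,None]
def proj(n,P,c=None):
    K,d,p,Rm=c or cal(n)
    return cv2.projectPoints((np.array(P,float).reshape(-1,3)-p)@Rm,np.zeros(3),np.zeros(3),K,d)[0].reshape(-1,2)
def rec(n,name):
    K,d,p,Rm=cal(n)
    return [(round(x["p"],2),(p+Rm@np.array(x["xyz"])).round(0).tolist()) for x in nets.recognise(n,name)][:3]
E
python3 - <<'E'
from h import *
print(arm.observe())
a=save("scene","s0");b=save("side","d0")
for n in("scene","side"):
    print(n,cams.get_calibration(n))
    for t in("moulding","moulding_spoke","moulding_foot","nest","rack","rack_seat","start_top","count_top","stop_top","finished","knife","tape","bottle"):
        try: print(t,rec(n,t))
        except Exception as e: print(t,e)
cv2.imwrite("pics/both.png",cv2.resize(np.vstack([a,b])[:,:,::-1],None,fx=.78,fy=.78))
E
```

```text
pics
{'time_s': 0.0, 'q': array([ 1.11798961e+00,  5.33495554e-02,  1.61431917e+00,  2.95357635e-05,
        1.47599718e+00, -1.18984366e-01]), 'qd': array([-1.57678193e-03, -4.28954574e-04, -8.49405311e-04, -3.86261716e-04,
       -1.71068908e-04, -1.24037846e-05]), 'tau': array([-1.57846298e-03, -3.93694746e+01, -3.70169842e+01, -3.12824031e-04,
        7.54898036e-03, -2.77726642e-08]), 'tcp_pos': array([204.49699884, 589.94645511, 238.05249703]), 'orientation': array([-1.70395905,  1.56872286, -2.03778422]), 'wrist_force': array([ 0.33564559,  0.22917919, -0.53153996]), 'torque': array([-0.05144331,  0.02486503,  0.01820087]), 'opening': 1.0024484640332294}
scene {'K': array([[377.21351163,   0.        , 248.41254703],
       [  0.        , 377.21351163, 192.49354939],
       [  0.        ,   0.        ,   1.        ]]), 'distortion': array([-0.00633434,  0.        ,  0.        ,  0.        ,  0.        ]), 'position': array([891.57249673, 480.516198  , 704.39099329]), 'orientation': array([-2.40831134,  0.01288524,  2.54452298])}
moulding [(0.76, [545.0, -352.0, 27.0])]
moulding
[... 1150 characters left out ...]
0.61, [529.0, -372.0, 31.0])]
moulding_foot [(0.86, [530.0, -374.0, 30.0]), (0.61, [537.0, 161.0, 63.0])]
nest [(0.9, [526.0, -23.0, 23.0]), (0.72, [590.0, 160.0, 64.0])]
rack [(0.71, [487.0, 315.0, 38.0])]
rack_seat [(0.78, [490.0, 314.0, 39.0])]
start_top [(0.72, [504.0, -174.0, 9.0]), (0.64, [484.0, 158.0, 64.0])]
count_top [(0.49, [533.0, 156.0, 66.0])]
stop_top [(0.67, [493.0, 313.0, 43.0]), (0.38, [592.0, 163.0, 64.0])]
finished [(0.62, [536.0, 304.0, 64.0]), (0.53, [536.0, 158.0, 64.0]), (0.18, [488.0, 312.0, 43.0])]
knife [(0.6, [506.0, -174.0, 8.0])]
tape [(0.59, [506.0, -171.0, 7.0]), (0.56, [706.0, 14.0, 20.0])]
bottle [(0.77, [700.0, -143.0, 64.0]), (0.69, [533.0, -374.0, 31.0])]
```

View pics/s0.png

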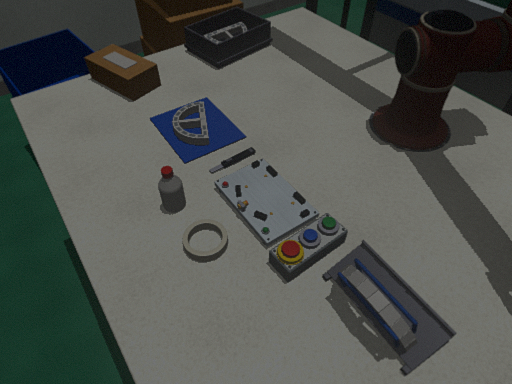

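View pics/d0.png

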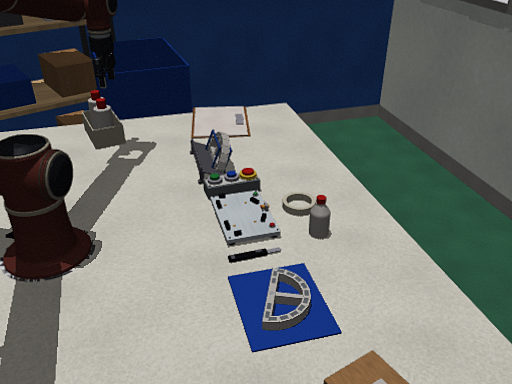

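Scene picture: moulding on the mat at about (190,122), fixture (265,200), green button (329,224), rack (390,305). In the side picture the crown of the moulding points to +x (moulding at (287,298)). Next I'll check the wrist camera mounting and move over for close views.

```bash
python3 - <<'E'
from h import *
s=arm.observe(); T=R.from_euler('xyz',s["orientation"]).as_matrix(); print(T.round(3))
K,d,p,Rm=cal("wrist"); print(K.round(0).tolist(),d,"cam in tool",(T.T@(p-s["tcp_pos"])).round(1),(T.T@Rm).round(3).tolist())
E
```

```text
[[-0.     0.328  0.945]
 [ 0.     0.945 -0.328]
 [-1.    -0.    -0.   ]]
[[278.0, 0.0, 254.0], [0.0, 278.0, 187.0], [0.0, 0.0, 1.0]] [-0.04036892  0.          0.          0.          0.        ] cam in tool [-134.2   -0.5  -74.6] [[0.001, -0.293, 0.956], [1.0, 0.001, -0.001], [-0.001, 0.956, 0.293]]
```

Request:
{"fn": "apply_moves", "kwargs": {"deltas": [{"grip": -1, "dp": [4, -4, 2], "delta_rot": [0, 0, 0]}, {"grip": -1, "dp": [4, -4, 2], "delta_rot": [0, 0, 0]}, {"grip": -1, "dp": [4, -3, 2], "delta_rot": [0, 0, 0]}, {"grip": -1, "dp": [4, -3, 2], "delta_rot": [0, 0, 0]}, {"grip": -1, "dp": [4, -3, 2], "delta_rot": [0, 0, 0]}, {"grip": -1, "dp": [4, -3, 2], "delta_rot": [0, 0, 0]}, {"grip": -1, "dp": [4, -3, 2], "delta_rot": [0, 0, 0]}]}}

```text
time_s: 2.1
tcp_pos: [458.4, 383.2, 366.5]
orientation: [1.088, 1.57, 0.754]
wrist_force: [0.2, 0.6, -0.4]
opening: 1.001
```

Request:
{"fn": "apply_moves", "kwargs": {"deltas": [{"grip": -1, "dp": [0, -3, 2], "delta_rot": [0, 0, 7]}, {"grip": -1, "dp": [0, -3, 2], "delta_rot": [0, 0, 7]}, {"grip": -1, "dp": [0, -3, 0], "delta_rot": [0, 0, 5]}, {"grip": -1, "dp": [0, 0, 0], "delta_rot": [0, 0, 0]}, {"grip": -1, "dp": [0, 0, 0], "delta_rot": [0, 0, 0]}]}}

```text
time_s: 2.6
tcp_pos: [457.2, 294.4, 405.6]
orientation: [1.212, 1.57, 1.208]
wrist_force: [0.4, 0.3, -0.1]
opening: 1.004
```

```bash
python3 - <<'E'
from h import *
import pickle
s=arm.observe(); T=R.from_euler('xyz',s["orientation"]).as_matrix(); print(s["tcp_pos"],T.round(3).tolist())
c=cal("wrist");save("wrist","w1");pickle.dump(c,open("w1.pkl","wb"))
for t in("nest","rack","rack_seat","start_top","count_top","stop_top","finished"): print(t,rec("wrist",t))
E
```

```text
[457.1556711  294.39013225 405.5558444 ] [[0.0, 0.004, 1.0], [0.001, 1.0, -0.004], [-1.0, 0.001, 0.0]]
nest [(0.74, [520.0, 5.0, 25.0]), (0.29, [488.0, 348.0, 40.0])]
rack [(0.55, [487.0, 351.0, 41.0]), (0.18, [505.0, -164.0, 11.0])]
rack_seat [(0.66, [490.0, 347.0, 35.0])]
start_top [(0.58, [477.0, 166.0, 62.0]), (0.27, [505.0, -164.0, 10.0]), (0.24, [528.0, 172.0, 63.0])]
count_top [(0.48, [534.0, 170.0, 66.0])]
stop_top [(0.64, [585.0, 170.0, 66.0])]
finished [(0.97, [535.0, 343.0, 75.0]), (0.32, [521.0, 7.0, 26.0])]
```

View pics/w1.png

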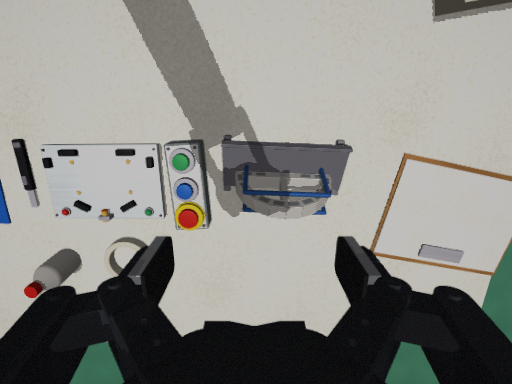

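Wrist view: fixture plate corners about (42,144)-(163,219), green/blue/red buttons at (181,161), (185,190), (189,216). The rack lip posts are at (227,138) and (341,142), with the lip to the robot side. So the nest and rack axes are close to the world's.

Request:
{"fn": "apply_moves", "kwargs": {"deltas": [{"grip": -1, "dp": [0.5, -4.5, -2], "delta_rot": [0, 0, 0]}, {"grip": -1, "dp": [0.5, -4.5, -2], "delta_rot": [0, 0, 0]}, {"grip": -1, "dp": [0.5, -4.5, -2], "delta_rot": [0, 0, 0]}, {"grip": -1, "dp": [0, -4.5, -2], "delta_rot": [0, 0, 0]}, {"grip": -1, "dp": [0, -4.5, -2], "delta_rot": [0, 0, 0]}, {"grip": -1, "dp": [0, -4.5, -2], "delta_rot": [0, 0, 0]}, {"grip": -1, "dp": [0, -2.5, -1], "delta_rot": [0, 0, 0]}, {"grip": -1, "dp": [0, 0, 0], "delta_rot": [0, 0, 0]}]}}

```text
time_s: 3.8
tcp_pos: [471.1, -2.7, 273.2]
orientation: [-3.123, 1.567, -3.13]
wrist_force: [-0.9, 0.2, 0.6]
opening: 1.003
```

```bash
python3 - <<'E'
from h import *
import pickle
print(arm.observe()["tcp_pos"])
c=cal("wrist");im=save("wrist","w2");pickle.dump(c,open("w2.pkl","wb"))
print(rec("wrist","nest"),rec("wrist","start_top"),rec("wrist","count_top"))
cv2.imwrite("pics/w2b.png",cv2.resize(im[40:290,110:510,::-1],None,fx=2,fy=2,interpolation=cv2.INTER_CUBIC))
c1=pickle.load(open("w1.pkl","rb"))
print("btn",pix("wrist",[(181,161),(185,190)],63,c1).round(1).tolist(),"red",pix("wrist",[(189,216)],62,c1).round(1))
print("lip posts",pix("wrist",[(227,138),(341,142)],58,c1).round(1).tolist())
E
```

```text
[471.12532324  -2.71421114 273.17557208]
[(0.84, [519.0, -0.0, 27.0]), (0.58, [585.0, 171.0, 68.0]), (0.48, [506.0, -167.0, 14.0])] [(0.71, [479.0, 165.0, 66.0]), (0.52, [584.0, 172.0, 67.0])] [(0.88, [534.0, 167.0, 71.0]), (0.27, [521.0, 4.0, 27.0])]
btn [[479.4, 166.3, 63.0], [532.5, 169.3, 63.0]] red [[583.4 172.6  62. ]]
lip posts [[440.6, 247.4, 58.0], [447.9, 444.4, 58.0]]
```

View pics/w2b.png

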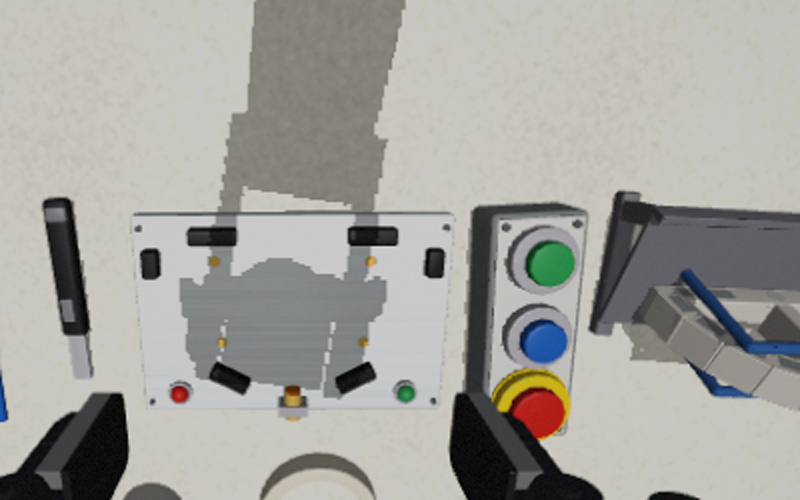

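Request:
{"fn": "apply_moves", "kwargs": {"deltas": [{"grip": -1, "dp": [0, -4.5, 0], "delta_rot": [0, 0, 0]}, {"grip": -1, "dp": [0, -4.5, 0], "delta_rot": [0, 0, 0]}, {"grip": -1, "dp": [0, -4.5, 0], "delta_rot": [0, 0, 0]}, {"grip": -1, "dp": [0, -4.5, 0], "delta_rot": [0, 0, 0]}, {"grip": -1, "dp": [0, -4.5, 0], "delta_rot": [0, 0, 0]}, {"grip": -1, "dp": [0, -4.5, 0], "delta_rot": [0, 0, 0]}, {"grip": -1, "dp": [0, -4.5, 0], "delta_rot": [0, 0, 0]}, {"grip": -1, "dp": [0, -4.5, 0], "delta_rot": [0, 0, 0]}]}}

```text
time_s: 4.8
tcp_pos: [473.3, -361.3, 276.5]
orientation: [-0.547, 1.569, -0.547]
wrist_force: [0.4, 0.9, 1.2]
opening: 0.994
```

Request:
{"fn": "apply_moves", "kwargs": {"deltas": [{"grip": -1, "dp": [0, 0, 0], "delta_rot": [0, 0, 0]}, {"grip": -1, "dp": [0, 0, 0], "delta_rot": [0, 0, 0]}]}}

```text
time_s: 5.0
tcp_pos: [473.0, -360.4, 275.8]
orientation: [0.778, 1.57, 0.776]
wrist_force: [0.0, 0.1, -0.3]
opening: 0.995
```

```bash
python3 - <<'E'
from h import *
import pickle
s=arm.observe();print(s["tcp_pos"],s["orientation"])
c=cal("wrist");im=save("wrist","w3");pickle.dump(c,open("w3.pkl","wb"))
print(rec("wrist","moulding"),rec("wrist","moulding_spoke"))
m=nets.regions_of("wrist","moulding")
print([(x["p"],x["mask"].sum()) for x in m]); np.save("m3.npy",m[0]["mask"])
E
```

```text
[ 472.98019718 -360.35068356  275.78949625] [0.77821649 1.57028057 0.77638165]
[(0.55, [527.0, -355.0, 33.0]), (0.39, [503.0, -172.0, 10.0])] []
[(0.71, np.int64(4717))]
```

View pics/w3.png

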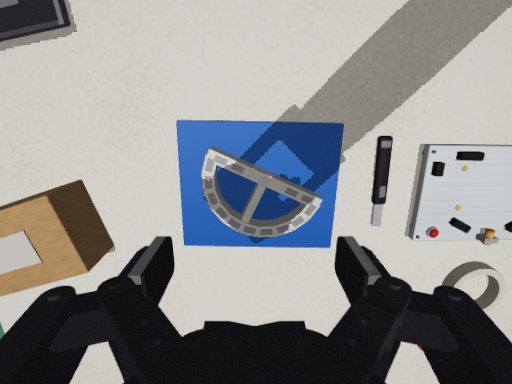

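Crop w2b: black blocks at crop pixels (212,236), (372,235), (150,263), (434,262), (230,378), (355,378), with the sensor bracket at (292,402). w3: moulding bar runs from (212,152) to (320,198), spoke from (265,178) to (246,225), so its yaw is about -22°. Now fitting both.

```bash
cat > fit.py <<'E'
from h import *
import pickle
from scipy.optimize import minimize
def parts():
    t=np.linspace(-np.pi/2,np.pi/2,40)
    arc=np.r_[np.c_[89*np.cos(t)-31,89*np.sin(t)],np.c_[71*np.cos(t[::-1])-31,71*np.sin(t[::-1])]]
    box=lambda a,b,c,d:np.array([[a,c],[b,c],[b,d],[a,d]],float)
    return [arc,box(-40,-22,-89,89),box(-24,42,-6,6)]
def render(c,x,y,yaw,z0,S=4):
    m=np.zeros((384*S,512*S),np.uint8); r=R.from_euler('z',yaw).as_matrix()[:2,:2]
    for z in np.linspace(z0,z0+26,6):
        for q in parts():
            P=np.c_[q@r.T+[x,y],np.full(len(q),z)]
            cv2.fillPoly(m,[np.round(proj(0,P,c)*S+(S-1)/2).astype(np.int32)],255)
    return cv2.resize(m,(512,384),interpolation=cv2.INTER_AREA)/255.
def fit(c,mask,z0,x0):
    f=lambda p:np.abs(render(c,p[0],p[1],p[2]/100,z0)-mask).sum()
    best=min((minimize(f,[x0[0],x0[1],x0[2]*100+d],method='Nelder-Mead',options=dict(initial_simplex=np.array([x0[0],x0[1],x0[2]*100+d])+np.array([[0,0,0],[8,0,0],[0,8,0],[0,0,10]]),xatol=.05,fatol=.5)) for d in(-8,8)),key=lambda r:r.fun)
    return best.x/[1,1,100],best.fun,mask.sum()
E
python3 - <<'E'
from fit import *
c=pickle.load(open("w3.pkl","rb")); im=cv2.imread("pics/w3.png").astype(int)
m=np.load("m3.npy"); 
blue=(im[:,:,0]>im[:,:,2]*1.6+10)
roi=np.zeros(m.shape,bool); roi[126:242,186:328]=1
mask=(roi&~blue).astype(float)
print("mask",mask.sum(),m.sum(),(mask*m).sum())
for mm in (mask,m.astype(float)): print(fit(c,mm,6,[530,-357,-.38]))
c=pickle.load(open("w2.pkl","rb")); im=cv2.imread("pics/w2.png").astype(int)
d=(im.max(2)<75).astype(np.uint8); d[:, :170]=0; d[:,340:]=0; d[:140]=0; d[240:]=0
n,l,st,ce=cv2.connectedComponentsWithStats(d)
for i in range(1,n):
    if 15<st[i,4]<400:
        pts=np.argwhere(l==i)[:,::-1].astype(np.float32); r=cv2.minAreaRect(pts)
        print(st[i].tolist(),ce[i].round(1),"c37",pix(0,[ce[i]],37,c)[0].round(1)[:2],"c31",pix(0,[ce[i]],31,c)[0].round(1)[:2], "ang",round(r[2]),"bb",pix(0,[(st[i,0]-.5,st[i,1]-.5),(st[i,0]+st[i,2]-.5,st[i,1]+st[i,3]-.5)],37,c).round(1)[:,:2].tolist())
print("plate",pix(0,np.array([(133,212),(454,213),(440,408),(148,408)])/2+[110,40],25,c).round(1).tolist())
print("btn",pix(0,np.array([(551,263),(545,342)])/2+[110,40],63,c).round(1).tolist())
E
```

```text
mask 4830.0 4717 4635.0
(array([ 5.31136114e+02, -3.59498279e+02, -4.34608846e-01]), np.float64(209.20392156862744), np.float64(4830.0))
(array([ 5.31015159e+02, -3.58761892e+02, -4.32335847e-01]), np.float64(301.17647058823525), np.float64(4717.0))
[284, 153, 25, 10, 236] [295.7 157.7] c37 [467.   52.8] c31 [468.1  53.7] ang 90 bb [[459.9, 36.1], [473.7, 70.4]]
[204, 154, 24, 9, 215] [215.6 158. ] c37 [466.8 -55.3] c31 [467.9 -56.2] ang 90 bb [[460.5, -71.3], [473.1, -39.4]]
[180, 165, 10, 15, 128] [184.8 171.5] c37 [485.1 -98.4] c31 [486.6 -99.9] ang 90 bb [[475.3, -104.9], [496.6, -92.8]]
[322, 164, 10, 15, 134] [326.8 171.2] c37 [485.9  96.2] c31 [487.3  97.8] ang 90 bb [[475.1, 88.2], [496.3, 103.4]]
[215, 221, 20, 16, 180] [224.5 228.5] c37 [570.7 -47.1] c31 [573.5 -47.8] ang 25 bb [[558.1, -61.1], [583.7, -32.9]]
[278, 221, 20, 16, 182] [287.  228.6] c37 [571.4  44. ] c31 [574.2  44.8] ang 63 bb [[558.6, 29.9], [584.3, 59.8]]
plate [[451.8, -110.3, 25.0], [453.9, 111.1, 25.0], [603.6, 112.4, 25.0], [602.3, -111.8, 25.0]]
btn [[480.4, 165.0, 63.0], [534.7, 168.1, 63.0]]
```

Nest at about (517, -1) with yaw ~0. Moulding at (531, -359) with yaw -24.9°. Moving over the spoke now, with the gripper part open.

Request:
{"fn": "apply_moves", "kwargs": {"deltas": [{"grip": 0.1, "dp": [2, 0, -4], "delta_rot": [0, 0, -8]}, {"grip": 0.1, "dp": [2, 0, -4], "delta_rot": [0, 0, -8]}, {"grip": 0.1, "dp": [1.8, 0.1, -4], "delta_rot": [0, 0, -8]}, {"grip": 0.1, "dp": [0, 0, -4], "delta_rot": [0, 0, -1]}, {"grip": 0.1, "dp": [0, 0, -3], "delta_rot": [0, 0, 0]}, {"grip": 0.1, "dp": [0, 0, -1.5], "delta_rot": [0, 0, 0]}, {"grip": 0.1, "dp": [0, 0, 0], "delta_rot": [0, 0, 0]}, {"grip": 0.1, "dp": [0, 0, 0], "delta_rot": [0, 0, 0]}]}}

```text
time_s: 6.0
tcp_pos: [531.0, -359.7, 72.2]
orientation: [-0.279, 1.568, -0.717]
wrist_force: [-0.5, 0.2, 0.1]
opening: 0.452
```

```bash
cat >> h.py <<'E'
import json
def log():
    s=arm.observe(); T=R.from_euler('xyz',s["orientation"]).as_matrix()
    open("log.jsonl","a").write(json.dumps([s["q"].tolist(),s["tcp_pos"].tolist(),T.tolist()])+"\n")
    print("t",round(s["time_s"],2),"tcp",s["tcp_pos"].round(1),"y-yaw",np.degrees(np.arctan2(-T[0,1],T[1,1])).round(1),"q",s["q"].round(3),"open",round(s["opening"],3),"F",s["wrist_force"].round(1)); return s,T
E
python3 - <<'E'
from h import *
log(); s=save("wrist","w4")
s=save("side","d4"); cv2.imwrite("pics/w4b.png",np.vstack([cv2.resize(cv2.imread("pics/d4.png")[230:350,200:360],None,fx=3,fy=3)[:,:480],cv2.imread("pics/w4.png")[150:384,10:490]]))
E
```

```text
t 6.0 tcp [ 531.  -359.7   72.2] y-yaw -25.1 q [-0.711  0.241  1.698 -0.     1.201 -1.844] open 0.452 F [-0.5  0.2  0.1]
```

View pics/w4b.png

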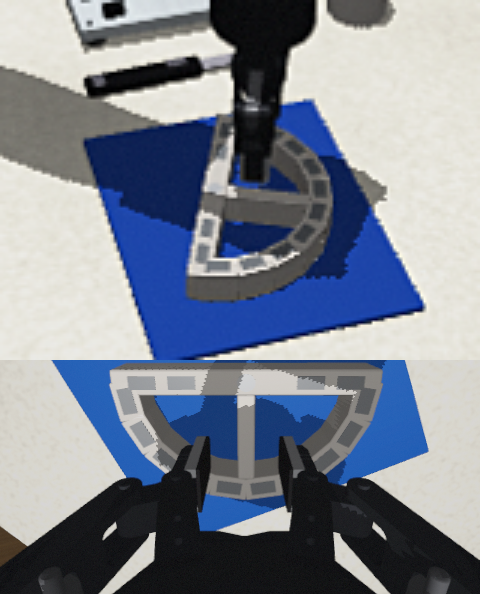

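The fingers straddle the spoke evenly: fingers at 200 and 290, spoke at 246. Descending and gripping.

Request:
{"fn": "apply_moves", "kwargs": {"deltas": [{"grip": 0.1, "dp": [0, 0, -3], "delta_rot": [0, 0, 0]}, {"grip": 0.1, "dp": [0, 0, -2.4], "delta_rot": [0, 0, 0]}, {"grip": 0.1, "dp": [0, 0, 0], "delta_rot": [0, 0, 0]}, {"grip": 1, "dp": [0, 0, 0], "delta_rot": [0, 0, 0]}, {"grip": 1, "dp": [0, 0, 0], "delta_rot": [0, 0, 0]}, {"grip": 1, "dp": [0, 0, 0], "delta_rot": [0, 0, 0]}, {"grip": 1, "dp": [0, 0, 0], "delta_rot": [0, 0, 0]}, {"grip": 1, "dp": [0, 0, 0], "delta_rot": [0, 0, 0]}], "grip_force": 45}}

```text
time_s: 6.9
tcp_pos: [531.6, -360.8, 19.3]
orientation: [-0.288, 1.566, -0.726]
wrist_force: [-0.3, 0.5, 7.0]
opening: 0.129
```

```bash
python3 -c "
from h import *
log()"
```

```text
t 6.9 tcp [ 531.6 -360.8   19.3] y-yaw -25.1 q [-0.712  0.311  1.713 -0.     1.113 -1.844] open 0.129 F [-0.3  0.5  7. ]
```

Request:
{"fn": "apply_moves", "kwargs": {"deltas": [{"grip": 1, "dp": [0, 0, 0], "delta_rot": [0, 0, 0]}, {"grip": 1, "dp": [0, 0, 2], "delta_rot": [0, 0, 0]}, {"grip": 1, "dp": [0, 0, 3], "delta_rot": [0, 0, 0]}, {"grip": 1, "dp": [0, 0, 4], "delta_rot": [0, 0, 0]}, {"grip": 1, "dp": [0, 2, 4], "delta_rot": [0, 0, 0]}, {"grip": 1, "dp": [0, 4, 1.5], "delta_rot": [0, 0, 8.3]}, {"grip": 1, "dp": [0, 4, 0], "delta_rot": [0, 0, 8.3]}, {"grip": 1, "dp": [0, 4, 0], "delta_rot": [0, 0, 8.3]}]}}

```text
time_s: 7.7
tcp_pos: [530.2, -218.4, 162.8]
orientation: [-0.429, 1.569, -0.427]
wrist_force: [0.1, 1.1, -2.1]
opening: 0.129
```

Request:
{"fn": "apply_moves", "kwargs": {"deltas": [{"grip": 1, "dp": [-0.2, 4, 0], "delta_rot": [0, 0, 0]}, {"grip": 1, "dp": [-0.2, 4, 0], "delta_rot": [0, 0, 0]}, {"grip": 1, "dp": [-0.2, 4, 0], "delta_rot": [0, 0, 0]}, {"grip": 1, "dp": [-0.2, 4, 0], "delta_rot": [0, 0, 0]}, {"grip": 1, "dp": [-0.2, 4, 0], "delta_rot": [0, 0, 0]}, {"grip": 1, "dp": [-0.4, 1.8, 0], "delta_rot": [0, 0, 0]}, {"grip": 1, "dp": [0, 0, 0], "delta_rot": [0, 0, 0]}, {"grip": 1, "dp": [0, 0, 0], "delta_rot": [0, 0, 0]}]}}

```text
time_s: 8.5
tcp_pos: [516.0, -1.5, 161.5]
orientation: [-1.373, 1.57, -1.376]
wrist_force: [-0.4, -1.1, -1.1]
opening: 0.128
```

```bash
python3 - <<'E'
from fit import *
s,T=log(); c=cal("wrist"); im=save("wrist","w5"); pickle.dump((c,s["tcp_pos"],T),open("w5.pkl","wb"))
cv2.imwrite("pics/w5b.png",cv2.resize(im[60:300,100:420,::-1],None,fx=2.4,fy=2.4))
E
```

```text
t 8.5 tcp [516.   -1.5 161.5] y-yaw -0.2 q [-1.470e-01 -1.500e-01  1.941e+00 -1.000e-03  1.350e+00 -1.715e+00] open 0.128 F [-0.4 -1.1 -1.1]
```

View pics/w5b.png

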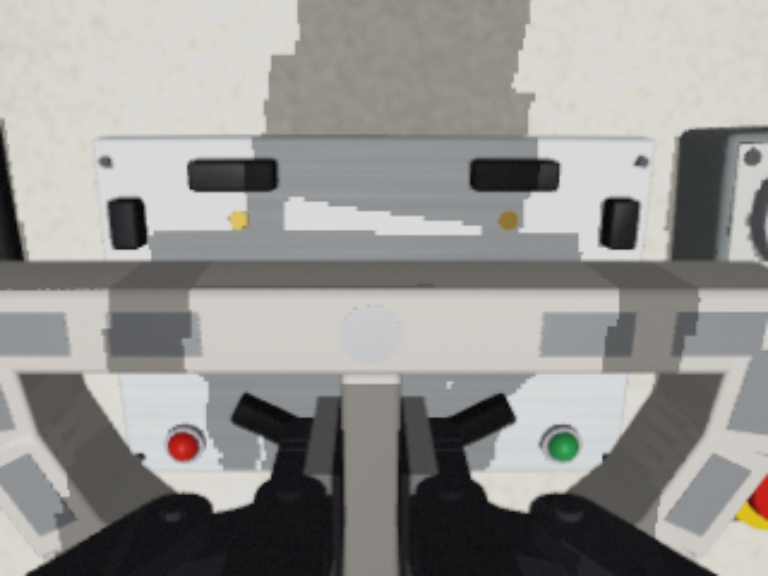

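The moulding is held level and square over the fixture, with the bar at crop rows 262–372 and the blocks still visible. Measuring the offsets between them from this same picture.

```bash
python3 - <<'E'
from fit import *
c,t,T=pickle.load(open("w5.pkl","rb")); im=cv2.imread("pics/w5.png").astype(int)
d=(im.max(2)<70).astype(np.uint8)
n,l,st,ce=cv2.connectedComponentsWithStats(d)
for i in range(1,n):
    if 30<st[i,4]<900 and 110<st[i,1]<180:
        print(st[i].tolist(),"c31",pix(0,[ce[i]],31,c)[0].round(1)[:2],"bb37",pix(0,[(st[i,0]-.5,st[i,1]-.5),(st[i,0]+st[i,2]-.5,st[i,1]+st[i,3]-.5)],37,c).round(1)[:,:2].tolist())
f=lambda u,v:(u/2.4+100,v/2.4+60)
print("bar outer top edge",pix(0,[f(150,288),f(600,288)],174.2,c).round(1).tolist(),"bottom",pix(0,[f(150,262),f(600,262)],148.2,c).round(1).tolist(),"inner top",pix(0,[f(150,372),f(600,372)],174.2,c).round(1).tolist())
print("centre mark/spoke",pix(0,[f(371,333),f(372,385)],174.2,c).round(1).tolist())
print("inner arc corners",pix(0,[f(22,372),f(723,372)],174.2,c).round(1).tolist())
print("plate",pix(0,[f(95,137),f(655,140),f(626,470),f(133,468)],25,c).round(1).tolist())
# gray profile columns for sub-pixel edges
g=im.sum(2)//3
for u in (150,185,310,340): print(u,g[112:136,u].tolist())
# predicted
x=517
for dx in (473,): print(proj(0,[[dx,-55,37],[dx,53,37],[dx,-55,25]],c).round(1).tolist())
E
```

```text
[178, 126, 38, 14, 450] c31 [468.4 -55.9] bb37 [[460.9, -72.0], [473.9, -37.7]]
[296, 126, 37, 14, 486] c31 [468.2  53.8] bb37 [[461.3, 35.7], [474.0, 70.6]]
[428, 135, 16, 32, 149] c31 [484.6 171.9] bb37 [[469.0, 159.7], [499.5, 181.1]]
[145, 143, 16, 21, 287] c31 [487.  -99.7] bb37 [[476.2, -104.3], [496.3, -91.2]]
[350, 143, 16, 21, 286] c31 [487.6  97.6] bb37 [[476.8, 86.7], [496.7, 104.0]]
bar outer top edge [[474.7, -43.5, 174.2], [474.9, 41.7, 174.2]] bottom [[475.8, -51.9, 148.2], [476.0, 50.4, 148.2]] inner top [[491.9, -45.3, 174.2], [492.1, 43.4, 174.2]]
centre mark/spoke [[483.8, -1.7, 174.2], [494.7, -1.5, 174.2]]
inner arc corners [[491.9, -71.0, 174.2], [492.2, 68.1, 174.2]]
plate [[453.6, -111.1, 25.0], [455.3, 111.2, 25.0], [603.5, 115.9, 25.0], [601.9, -111.7, 25.0]]
150 [212, 213, 214, 214, 193, 161, 198, 215, 216, 217, 217, 216, 217, 217, 217, 217, 217, 217, 216, 217, 217, 217, 217, 217]
185 [214, 214, 214, 213, 175, 171, 205, 215, 217, 217, 217, 217, 217, 193, 111, 29, 48, 62, 65, 61, 55, 57, 55, 52]
310 [144, 143, 142, 143, 126, 121, 134, 145, 147, 146, 147, 148, 145, 124, 59, 15, 28, 27, 30, 27, 27, 28, 26, 27]
340 [213, 214, 215, 215, 194, 173, 197, 214, 217, 217, 217, 217, 218, 217, 217, 217, 218, 217, 217, 217, 217, 217, 217, 216]
[[196.8, 138.7], [313.7, 138.4], [199.3, 137.1]]
```

Request:
{"fn": "apply_moves", "kwargs": {"deltas": [{"grip": 1, "dp": [0.2, 0.05, -4], "delta_rot": [0, 0, 0]}, {"grip": 1, "dp": [0, 0, -4], "delta_rot": [0, 0, 0]}, {"grip": 1, "dp": [0, 0, -2], "delta_rot": [0, 0, 0]}, {"grip": 1, "dp": [0, 0, -1], "delta_rot": [0, 0, 0]}, {"grip": 1, "dp": [0, 0, -0.7], "delta_rot": [0, 0, 0]}, {"grip": 1, "dp": [0, 0, -0.5], "delta_rot": [0, 0, 0]}, {"grip": 1, "dp": [0, 0, 0], "delta_rot": [0, 0, 0]}]}}

```text
time_s: 9.25
tcp_pos: [518.7, -1.3, 40.0]
orientation: [-0.189, 1.57, -0.193]
wrist_force: [0.2, 0.6, -1.3]
opening: 0.126
```

```bash
python3 - <<'E'
from fit import *
s,T=log()
# kinematic model fit
L=[json.loads(x) for x in open("log.jsonl")]
L.append([[1.11798961,.0533495554,1.61431917,0,1.47599718,-.118984366],[204.497,589.946,238.052],R.from_euler('xyz',[-1.70395905,1.56872286,-2.03778422]).as_matrix().tolist()])
for q,p,T in L:
    q=np.array(q);r=np.hypot(p[0],p[1]);off=r*np.sin(np.arctan2(p[1],p[0])-q[0]);rho=np.sqrt(r*r-off*off)
    print(q.round(3),"sum",(q[1]+q[2]+q[4]).round(3),"rho",rho.round(1),"lat",off.round(1),"z",round(p[2],1),"yaw-q1+q6 ",np.degrees(np.arctan2(-T[0][1],T[1][1])-q[0]+q[5]).round(1),np.degrees(np.arctan2(-T[0][1],T[1][1])-q[0]-q[5]).round(1))
A=[];b=[]
for q,p,T in L:
    r=np.hypot(p[0],p[1]);off=r*np.sin(np.arctan2(p[1],p[0])-q[0]);rho=np.sqrt(r*r-off*off)
    s2,c2,s3,c3=np.sin(q[1]),np.cos(q[1]),np.sin(q[1]+q[2]),np.cos(q[1]+q[2])
    A+= [[1,s2,s3,c3,0],[0,c2,c3,-s3,1]]; b+=[rho,p[2]]
x,res,rk,_=np.linalg.lstsq(np.array(A),np.array(b),rcond=None); print("a1,L1,L2,e,h-tool",x.round(1),res,rk, (np.array(A)@x-b).round(1))
E
```

```text
t 9.25 tcp [518.7  -1.3  40. ] y-yaw -0.2 q [-0.146  0.015  2.008 -0.     1.117 -1.712] open 0.126 F [ 0.2  0.6 -1.3]
[-0.711  0.241  1.698 -0.     1.201 -1.844] sum 3.139 rho 637.1 lat 74.2 z 72.2 yaw-q1+q6  -90.0 121.3
[-0.712  0.311  1.713 -0.     1.113 -1.844] sum 3.137 rho 638.2 lat 74.2 z 19.3 yaw-q1+q6  -90.0 121.3
[-1.470e-01 -1.500e-01  1.941e+00 -1.000e-03  1.350e+00 -1.715e+00] sum 3.141 rho 510.7 lat 74.0 z 161.5 yaw-q1+q6  -90.0 106.5
[-0.146  0.015  2.008 -0.     1.117 -1.712] sum 3.141 rho 513.4 lat 74.2 z 40.0 yaw-q1+q6  -90.0 106.2
[ 1.118  0.053  1.614  0.     1.476 -0.119] sum 3.144 rho 620.0 lat 74.2 z 238.1 yaw-q1+q6  -90.0 -76.4
a1,L1,L2,e,h-tool [ 1.000e-01  4.277e+02  6.091e+02  9.300e+01 -3.750e+01] [0.31545091] 5 [-0.   0.  -0.2 -0.  -0.3  0.   0.3  0.   0.2 -0. ]
```

Request:
{"fn": "apply_moves", "kwargs": {"deltas": [{"grip": 1, "dp": [0, 0, -0.2], "delta_rot": [0, 0, 0]}, {"grip": 1, "dp": [0, 0, 0], "delta_rot": [0, 0, 0]}, {"grip": 0.1, "dp": [0, 0, 0], "delta_rot": [0, 0, 0]}, {"grip": 0.1, "dp": [0, 0, 0], "delta_rot": [0, 0, 0]}, {"grip": 0.1, "dp": [0, 0, 0], "delta_rot": [0, 0, 0]}, {"grip": 0.1, "dp": [0, 0, 3], "delta_rot": [0, 0, 0]}, {"grip": 0.1, "dp": [0, 0, 4], "delta_rot": [0, 0, 0]}, {"grip": 1, "dp": [-1, 0, 4], "delta_rot": [0, 0, 0]}]}}

```text
time_s: 10.05
tcp_pos: [508.2, -1.0, 148.7]
orientation: [2.909, 1.57, 2.905]
wrist_force: [-0.2, 0.1, 0.7]
opening: 0.298
```

Request:
{"fn": "apply_moves", "kwargs": {"deltas": [{"grip": 1, "dp": [-2, 2, 4], "delta_rot": [0, 0, 0]}, {"grip": 1, "dp": [-2, 3, 4], "delta_rot": [0, 0, 0]}, {"grip": 1, "dp": [-2, 4, 3], "delta_rot": [0, 0, 0]}, {"grip": 1, "dp": [0, 0, 0], "delta_rot": [0, 0, 0]}, {"grip": 1, "dp": [0, 0, 0], "delta_rot": [0, 0, 0]}]}}

```text
time_s: 10.55
tcp_pos: [451.2, 84.5, 253.5]
orientation: [-0.148, 1.568, -0.15]
wrist_force: [0.5, 0.1, -0.7]
opening: 0.003
```

```bash
python3 - <<'E'
from fit import *
s,T=log(); c=cal("wrist"); im=save("wrist","w6"); pickle.dump(c,open("w6.pkl","wb"))
m=nets.regions_of("wrist","moulding"); print([(round(x["p"],2),x["mask"].sum(),np.argwhere(x["mask"]).mean(0).round()) for x in m])
for x in m[:2]:
    if x["mask"].sum()>2000: print(fit(c,x["mask"].astype(float),25,[518,-1,0]))
print(rec("wrist","start_top"),rec("wrist","count_top"))
cv2.imwrite("pics/w6b.png",cv2.resize(im[50:270,50:450,::-1],None,fx=2,fy=2))
E
```

```text
t 10.55 tcp [451.2  84.5 253.5] y-yaw -0.1 q [ 0.023 -0.372  1.967 -0.     1.544 -1.546] open 0.003 F [ 0.5  0.1 -0.7]
[(0.65, np.int64(6133), array([212., 188.]))]
(array([ 5.17433073e+02, -1.43460562e+00, -9.94605719e-03]), np.float64(394.3529411764706), np.float64(6133.0))
[(0.64, [533.0, 328.0, 63.0]), (0.55, [474.0, 163.0, 60.0])] [(0.81, [532.0, 163.0, 65.0])]
```

View pics/w6b.png

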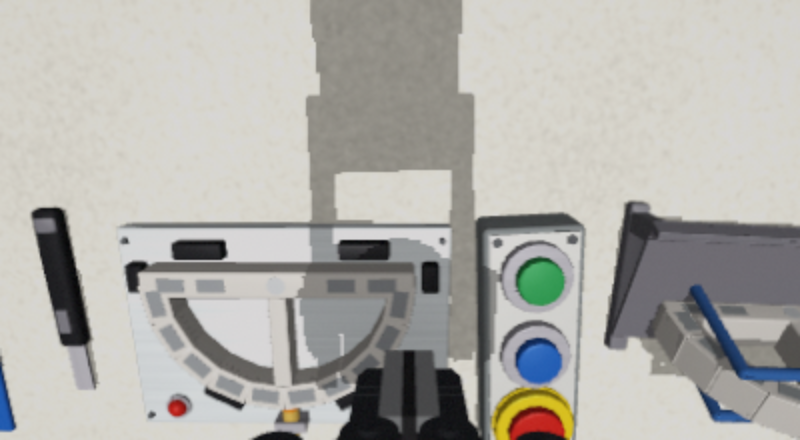

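The moulding lies in the nest (bar at crop row 287, between the blocks). Its fit, (517.4, -1.4) with yaw -0.6°, agrees with the nest. Now green.

Request:
{"fn": "apply_moves", "kwargs": {"deltas": [{"grip": 1, "dp": [1, 3, -3], "delta_rot": [0, 0, 0]}, {"grip": 1, "dp": [1, 3, -4], "delta_rot": [0, 0, 0]}, {"grip": 1, "dp": [0.9, 2.1, -4], "delta_rot": [0, 0, 0]}, {"grip": 1, "dp": [0, 0, -4], "delta_rot": [0, 0, 0]}, {"grip": 1, "dp": [0, 0, -1.9], "delta_rot": [0, 0, 0]}, {"grip": 1, "dp": [0, 0, 0], "delta_rot": [0, 0, 0]}]}}

```text
time_s: 11.35
tcp_pos: [476.3, 163.1, 78.8]
orientation: [-2.943, 1.56, -2.948]
wrist_force: [-0.7, -0.0, -0.2]
opening: 0.002
```

```bash
python3 - <<'E'
from fit import *
log()
c=pickle.load(open("w6.pkl","rb"));print(pix(0,[(541/2+50,282/2+50),(540/2+50,361/2+50)],63,c).round(1))
E
```

```text
t 11.35 tcp [476.3 163.1  78.8] y-yaw -0.3 q [ 0.182 -0.073  2.02  -0.     1.206 -1.384] open 0.002 F [-0.7 -0.  -0.2]
[[480.8 165.3  63. ]
 [534.1 168.4  63. ]]
```

Request:
{"fn": "apply_moves", "kwargs": {"deltas": [{"grip": 1, "dp": [0, 0, -0.7], "delta_rot": [0, 0, 0]}, {"grip": 1, "dp": [0, 0, -0.5], "delta_rot": [0, 0, 0]}, {"grip": 1, "dp": [0, 0, -0.5], "delta_rot": [0, 0, 0]}, {"grip": 1, "dp": [0, 0, -0.3], "delta_rot": [0, 0, 0]}, {"grip": 1, "dp": [0, 0, -0.3], "delta_rot": [0, 0, 0]}, {"grip": 1, "dp": [0, 0, 0], "delta_rot": [0, 0, 0]}]}}

```text
time_s: 11.95
tcp_pos: [481.3, 164.3, 68.4]
orientation: [-1.963, 1.569, -1.967]
wrist_force: [-20.4, -7.1, 37.9]
opening: -0.001
```

Request:
{"fn": "apply_moves", "kwargs": {"deltas": [{"grip": 1, "dp": [0, 0, 0.5], "delta_rot": [0, 0, 0]}, {"grip": 1, "dp": [0, 0, 0], "delta_rot": [0, 0, 0]}]}}

```text
time_s: 12.15
tcp_pos: [481.9, 164.6, 69.4]
orientation: [0.093, 1.566, 0.089]
wrist_force: [0.5, 0.2, 4.1]
opening: -0.001
```

Request:
{"fn": "apply_moves", "kwargs": {"deltas": [{"grip": 1, "dp": [0, 0, 0.3], "delta_rot": [0, 0, 0]}, {"grip": 1, "dp": [0, 0, 0], "delta_rot": [0, 0, 0]}]}}

```text
time_s: 12.35
tcp_pos: [481.7, 164.6, 71.1]
orientation: [0.122, 1.566, 0.118]
wrist_force: [2.7, -1.5, 2.8]
opening: -0.002
```

Request:
{"fn": "apply_moves", "kwargs": {"deltas": [{"grip": 1, "dp": [0, 0, 0.4], "delta_rot": [0, 0, 0]}, {"grip": 1, "dp": [0, 0, 0], "delta_rot": [0, 0, 0]}]}}

```text
time_s: 12.55
tcp_pos: [480.1, 164.6, 73.7]
orientation: [0.467, 1.57, 0.463]
wrist_force: [1.7, 0.3, 0.9]
opening: -0.002
```

Request:
{"fn": "apply_moves", "kwargs": {"deltas": [{"grip": 1, "dp": [0, 0, 1], "delta_rot": [0, 0, 0]}, {"grip": 1, "dp": [0, 0, 3], "delta_rot": [0, 0, 0]}, {"grip": 1, "dp": [0, -1, 4], "delta_rot": [0, 0, 0]}]}}

```text
time_s: 12.85
tcp_pos: [476.8, 154.6, 151.0]
orientation: [-3.048, 1.562, -3.05]
wrist_force: [2.1, 1.0, 0.3]
opening: -0.002
```

The button's spring curve shows a full press and a return: 38 N at the stop, then 4.1, 2.8 and 0.9 N on the way up. Next I need the arm's wrist kinematics for the tilt, so I'll try it in free air.

Request:
{"fn": "apply_moves", "kwargs": {"deltas": [{"grip": 1, "dp": [-0.5, 3, 4], "delta_rot": [0, -5, 0]}, {"grip": 1, "dp": [-0.5, 3, 4], "delta_rot": [0, -8, 0]}, {"grip": 1, "dp": [-0.5, 3, 4], "delta_rot": [0, -8, 0]}, {"grip": 1, "dp": [-0.5, 3, 3], "delta_rot": [0, -8, 0]}, {"grip": 1, "dp": [0, 0, 0], "delta_rot": [0, -8, 0]}, {"grip": 1, "dp": [0, 0, 0], "delta_rot": [0, 0, 0]}]}}

```text
time_s: 13.45
tcp_pos: [456.2, 274.5, 299.1]
orientation: [-0.0, 0.93, 0.0]
wrist_force: [-0.1, 0.8, -1.9]
opening: 0.0
```

```bash
python3 -c "
from h import *
s,T=log();print(T.round(3).tolist())"
```

```text
t 13.45 tcp [456.2 274.5 299.1] y-yaw 0.0 q [ 0.566 -0.531  2.09  -0.378  1.052 -0.906] open 0.0 F [-0.1  0.8 -1.9]
[[0.598, -0.001, 0.802], [0.0, 1.0, 0.0], [-0.802, -0.0, 0.598]]
```

Request:
{"fn": "apply_moves", "kwargs": {"deltas": [{"grip": 1, "dp": [0, 3, 0], "delta_rot": [0, -8, 0]}, {"grip": 1, "dp": [0, 3, 0], "delta_rot": [0, -8, 0]}, {"grip": 1, "dp": [0, 0, -1], "delta_rot": [0, -8, 0]}, {"grip": 1, "dp": [0, 0, -1], "delta_rot": [0, -7, 0]}, {"grip": 1, "dp": [0, 0, 0], "delta_rot": [0, 0, 0]}, {"grip": 1, "dp": [0, 0, 0], "delta_rot": [0, 0, 0]}]}}

```text
time_s: 14.05
tcp_pos: [461.6, 308.4, 304.8]
orientation: [0.017, 0.464, 0.027]
wrist_force: [0.0, 0.6, 1.1]
opening: 0.0
```

```bash
python3 - <<'E'
from h import *
s,T=log();print(T.round(3).tolist())
from scipy.optimize import least_squares
L=[json.loads(x) for x in open("log.jsonl")]
L.append([[1.11798961,.0533495554,1.61431917,0,1.47599718,-.118984366],[204.497,589.946,238.052],R.from_euler('xyz',[-1.70395905,1.56872286,-2.03778422]).as_matrix().tolist()])
def fk(q,P,s4,s6):
    a1,L1,L2,e,h,tl,lat,w=P
    r1=R.from_euler('z',q[0]); r2=r1*R.from_euler('y',q[1]); r3=r2*R.from_euler('y',q[2]); r4=r3*R.from_euler('z',s4*q[3]); r5=r4*R.from_euler('y',q[4]); r6=r5*R.from_euler('z',s6*q[5])
    p=np.array([0,0,h])+r1.apply([a1,lat,0])+r2.apply([0,0,L1])+r3.apply([e,0,L2])+r5.apply([w,0,tl])
    return p,r6.as_matrix()
for s4 in(1,-1):
    f=lambda P:np.concatenate([fk(q,P,s4,1)[0]-p for q,p,T in L])
    r=least_squares(f,[0,428,609,93,250,250,74,0],bounds=([-1,0,0,-200,0,0,50,-100],[1,900,900,200,600,600,100,100])); print(s4,r.x.round(1),r.cost,r.fun.reshape(-1,3)[-5:].round(1).tolist())
    for q,p,T in L[-3:-1]:print((np.array(fk(q,r.x,s4,1)[1])[:,2]@np.array(T)[:,0]).round(4))
E
```

```text
t 14.05 tcp [461.6 308.4 304.8] y-yaw 1.1 q [ 0.743 -0.563  2.261 -1.022  0.758 -0.312] open 0.0 F [0.  0.6 1.1]
[[0.894, -0.02, 0.448], [0.024, 1.0, -0.004], [-0.448, 0.015, 0.894]]
1 [  0.  426.4 609.9  95.7 238.  271.5  74.2   0. ] 2.6542248659467465e-05 [[-0.0, 0.0, -0.0], [-0.0, 0.0, -0.0], [-0.0, 0.0, -0.0], [0.0, 0.0, 0.0], [0.0, -0.0, 0.0]]
1.0
1.0
-1 [  -1.   216.7  500.1   21.8  141.2   62.4   50.  -100. ] 20307.413104835316 [[67.3, -22.5, -6.3], [45.3, -16.2, 11.1], [-55.4, 41.1, 9.7], [-116.0, 42.4, -64.4], [15.7, -23.1, -13.2]]
0.795
0.3121
```

The model fits exactly. q4 hits its limit at the fully tipped pose, so the second grip has to be pre-tilted. I'll take a close look at the rack, then work out the tilt.

Request:
{"fn": "apply_moves", "kwargs": {"deltas": [{"grip": 1, "dp": [0, 0.5, 0], "delta_rot": [0, 8, -1]}, {"grip": 1, "dp": [0, 0.5, 0], "delta_rot": [0, 8, 0]}, {"grip": 1, "dp": [0, 0.5, 0], "delta_rot": [0, 8, 0]}, {"grip": 1, "dp": [0, 0.5, 0], "delta_rot": [0, 8, 0]}, {"grip": 1, "dp": [-1, 0.5, -1], "delta_rot": [0, 8, 0]}, {"grip": 1, "dp": [-1, 0.5, -1], "delta_rot": [0, 8, 0]}, {"grip": 1, "dp": [-1, 0.5, -2], "delta_rot": [0, 8, 0]}, {"grip": 1, "dp": [0, 0, 0], "delta_rot": [0, 4, 0]}]}}

```text
time_s: 14.85
tcp_pos: [431.4, 344.8, 263.9]
orientation: [0.244, 1.517, 0.232]
wrist_force: [-0.2, 0.3, 0.2]
opening: 0.0
```

```bash
python3 - <<'E'
from fit import *
s,T=log(); print(T.round(3).tolist()); c=cal("wrist"); im=save("wrist","w7"); pickle.dump(c,open("w7.pkl","wb"))
print(rec("wrist","rack"),rec("wrist","rack_seat"),rec("wrist","finished"))
cv2.imwrite("pics/w7b.png",cv2.resize(im[70:290,70:450,::-1],None,fx=2,fy=2))
E
```

```text
t 14.85 tcp [431.4 344.8 263.9] y-yaw -0.7 q [ 0.548 -0.167  1.784 -0.017  1.474 -1.009] open 0.0 F [-0.2  0.3  0.2]
[[0.053, 0.012, 0.999], [0.012, 1.0, -0.013], [-0.999, 0.013, 0.052]]
[(0.95, [488.0, 350.0, 44.0])] [(0.75, [487.0, 348.0, 41.0])] [(0.57, [525.0, 344.0, 43.0]), (0.17, [519.0, 33.0, 56.0])]
```

View pics/w7b.png

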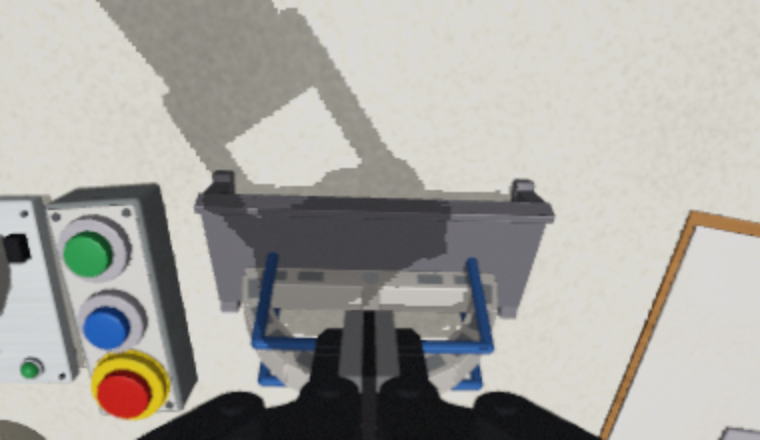

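w7b: rack lip runs from about (197,207) to (552,216). Front hoop feet are near (271,257) and (471,262), with hoop top corners at (258,345) and (490,347). The front place is free. Fitting the rack pose and checking IK.

```bash
cat > kin.py <<'E'
from fit import *
from scipy.optimize import least_squares
P=[0,426.4,609.9,95.7,238.0,271.5,74.2,0]
def fk(q):
    a1,L1,L2,e,h,tl,lat,w=P
    r1=R.from_euler('z',q[0]); r2=r1*R.from_euler('y',q[1]); r3=r2*R.from_euler('y',q[2]); r4=r3*R.from_euler('z',q[3]); r5=r4*R.from_euler('y',q[4])
    return np.array([0,0,h])+r1.apply([a1,lat,0])+r2.apply([0,0,L1])+r3.apply([e,0,L2])+r5.apply([w,0,tl]),r5.apply([0,0,1])
def ik(p,d,q0):
    f=lambda q:np.r_[(fk(q)[0]-p)/100,3*(fk(q)[1]-d)]
    r=least_squares(f,q0,bounds=([-3.01,-1.01,.06,-3,.0],[3.01,2.22,2.58,4.17,2.62])); return r.x,r.cost
def rackpt(r,u,h,y):
    x,yy,yaw=r; s,c=np.sin(np.radians(22)),np.cos(np.radians(22))
    return np.array([x,yy,40])+R.from_euler('z',yaw).apply([u*c+h*s,y,-u*s+h*c])
E
python3 - <<'E'
from kin import *
c=pickle.load(open("w7.pkl","rb"))
M=[(21,0,-71),(21,0,71),(21,76,-71),(21,76,71),(-23,10,-115),(-23,10,115)]
U=np.array([(272,257),(471,262),(258,345),(490,347),(199,210),(551,217)])/2+70
w=np.array([.5,.5,1,1,.7,.7])
f=lambda r:((proj(0,[rackpt(r,*m) for m in M],c)-U)*w[:,None]).ravel()
r=least_squares(f,[460,346,-.03]);print("rack",r.x.round(4));print((proj(0,[rackpt(r.x,*m) for m in M],c)-U).round(1).tolist())
np.save("rack.npy",r.x)
rk=r.x
for a in (0,10,15,20,25,30,35,40):
    # part pose at rack: origin = foot + 40 along h(x_part) ; z_part=-u ; grasp on part z
    th=np.radians(22+a); d=R.from_euler('z',rk[2]).apply([np.cos(th),0,-np.sin(th)])
    tcp=rackpt(rk,5,45,0)
    for lift in (0,60):
        q,cst=ik(tcp+[0,0,lift],d,[.6,0,2.2,-.8,.9]); print(a,lift,q.round(3),round(cst,5))
E
```

```text
rack [ 4.782628e+02  3.506878e+02 -3.510000e-02]
[[-0.1, -1.0], [1.5, -1.8], [-0.9, -0.9], [0.9, -0.3], [-2.3, 2.4], [1.8, 2.2]]
0 0 [ 0.795  0.1    2.208 -1.777  0.774] 0.0
0 60 [ 0.795 -0.048  2.216 -1.633  0.755] 0.0
10 0 [ 0.759  0.022  2.187 -1.454  0.655] 0.0
10 60 [ 0.759 -0.108  2.182 -1.286  0.682] 0.0
15 0 [ 0.738 -0.003  2.169 -1.262  0.625] 0.0
15 60 [ 0.738 -0.125  2.158 -1.101  0.676] 0.0
20 0 [ 0.715 -0.02   2.146 -1.063  0.618] 0.0
20 60 [ 0.715 -0.133  2.13  -0.921  0.689] 0.0
25 0 [ 0.691 -0.029  2.119 -0.87   0.634] 0.0
25 60 [ 0.691 -0.134  2.098 -0.756  0.721] 0.0
30 0 [ 0.666 -0.029  2.088 -0.696  0.668] 0.0
30 60 [ 0.666 -0.127  2.063 -0.61   0.766] 0.0
35 0 [ 0.641 -0.022  2.053 -0.545  0.718] 0.0
35 60 [ 0.641 -0.114  2.025 -0.484  0.822] 0.0
40 0 [ 0.616 -0.008  2.016 -0.417  0.778] 0.0
40 60 [ 0.616 -0.094  1.985 -0.376  0.886] 0.0
```

Rack seat at about (478, 351), yaw -2°. I'll regrip in the nest with the tool tilted 30°, which keeps q4 around -0.7 at the rack. Flying to the pre-approach point.

Request:
{"fn": "apply_moves", "kwargs": {"deltas": [{"grip": 0.1, "dp": [1.5, -4.4, -1], "delta_rot": [-0.7, 4.2, 0]}, {"grip": 0.1, "dp": [1.5, -4.4, -1], "delta_rot": [0, 4.2, 0]}, {"grip": 0.1, "dp": [1.5, -4.4, -1], "delta_rot": [0, 4.2, 0]}, {"grip": 0.1, "dp": [1.5, -4.4, -1], "delta_rot": [0, 4.2, 0]}, {"grip": 0.1, "dp": [1.5, -4.4, -2], "delta_rot": [0, 4.2, 0]}, {"grip": 0.1, "dp": [1.5, -4.4, -2], "delta_rot": [0, 4, 0]}, {"grip": 0.1, "dp": [1.5, -4.4, -2.5], "delta_rot": [0, 4, 0]}, {"grip": 0.1, "dp": [1.5, -3.8, -2.5], "delta_rot": [0, 4, 0]}]}}

```text
time_s: 15.85
tcp_pos: [550.9, 0.3, 138.0]
orientation: [-3.131, 1.058, 3.14]
wrist_force: [0.6, 0.5, -0.1]
opening: 0.446
```

Request:
{"fn": "apply_moves", "kwargs": {"deltas": [{"grip": 0.1, "dp": [0, 0, 0], "delta_rot": [0, 0, 0]}, {"grip": 0.1, "dp": [0, 0, 0], "delta_rot": [0, 0, 0]}, {"grip": 0.1, "dp": [0, 0, 0], "delta_rot": [0, 0, 0]}]}}

```text
time_s: 16.15
tcp_pos: [550.2, 3.0, 139.0]
orientation: [-3.131, 1.06, 3.141]
wrist_force: [-0.0, -0.6, 0.3]
opening: 0.451
```

```bash
python3 - <<'E'
from kin import *
s,T=log(); print(T.round(3).tolist(),"cmd->", (R.from_euler('y',np.pi/2+np.radians(30))).as_matrix().round(3).tolist())
c=cal("wrist"); im=save("wrist","w8")
print("goal offset",(np.array([521.5,-1.3,44])-s["tcp_pos"]).round(1))
v=cv2.resize(im[:,60:450,::-1],None,fx=1.5,fy=1.5);cv2.imwrite("pics/w8b.png",v)
E
```

```text
t 16.15 tcp [550.2   3.  139. ] y-yaw -0.6 q [-0.105  0.295  1.573 -0.052  1.782 -1.662] open 0.451 F [-0.  -0.6  0.3]
[[-0.489, 0.01, 0.872], [0.001, 1.0, -0.011], [-0.872, -0.005, -0.489]] cmd-> [[-0.5, 0.0, 0.866], [0.0, 1.0, 0.0], [-0.866, 0.0, -0.5]]
goal offset [-28.7  -4.3 -95. ]
```

View pics/w8b.png

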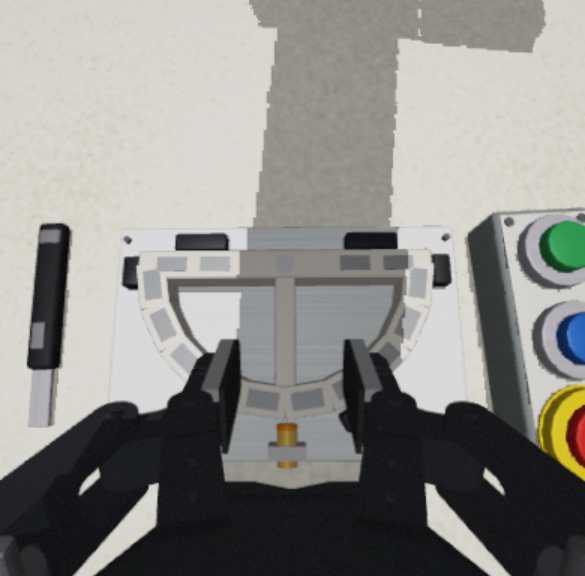

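The moulding sits square in the nest (spoke at px 286, finger midpoint 291), which agrees with the 4 mm y correction. Descending along the tool axis.

Request:
{"fn": "apply_moves", "kwargs": {"deltas": [{"grip": 0.1, "dp": [0.1, -0.4, -3.3], "delta_rot": [0, 0, 0]}, {"grip": 0.1, "dp": [0, 0, -1], "delta_rot": [0, 0, 0]}, {"grip": 0.1, "dp": [-1.5, 0, -2.6], "delta_rot": [0, 0, 0]}, {"grip": 0.1, "dp": [-1, 0, -1.7], "delta_rot": [0, 0, 0]}, {"grip": 0.1, "dp": [-0.5, 0, -0.8], "delta_rot": [0, 0, 0]}, {"grip": 0.1, "dp": [0, 0, 0], "delta_rot": [0, 0, 0]}, {"grip": 0.1, "dp": [0, 0, 0], "delta_rot": [0, 0, 0]}]}}

```text
time_s: 16.9
tcp_pos: [521.8, -1.6, 44.7]
orientation: [-3.131, 1.059, 3.14]
wrist_force: [0.5, 0.1, 0.0]
opening: 0.449
```

Request:
{"fn": "apply_moves", "kwargs": {"deltas": [{"grip": 1, "dp": [0, 0, 0], "delta_rot": [0, 0, 0]}, {"grip": 1, "dp": [0, 0, 0], "delta_rot": [0, 0, 0]}, {"grip": 1, "dp": [0, 0, 0], "delta_rot": [0, 0, 0]}, {"grip": 1, "dp": [0, 0, 0], "delta_rot": [0, 0, 0]}, {"grip": 1, "dp": [0, 0, 0], "delta_rot": [0, 0, 0]}], "grip_force": 60}}

```text
time_s: 17.4
tcp_pos: [522.3, -2.0, 44.7]
orientation: [-3.131, 1.059, 3.139]
wrist_force: [2.7, 0.5, 6.1]
opening: 0.119
```

```bash
python3 - <<'E'
from kin import *
s,T=log(); print(T.round(4).tolist()); pickle.dump((s["tcp_pos"],T),open("grip2.pkl","wb"))
E
```

```text
t 17.4 tcp [522.3  -2.   44.7] y-yaw -0.6 q [-0.117  0.352  1.679 -0.056  1.619 -1.663] open 0.119 F [2.7 0.5 6.1]
[[-0.4895, 0.0112, 0.8719], [0.0011, 0.9999, -0.0123], [-0.872, -0.0051, -0.4894]]
```

Request:
{"fn": "apply_moves", "kwargs": {"deltas": [{"grip": 1, "dp": [0, 0, 2], "delta_rot": [0, 0, 0]}, {"grip": 1, "dp": [0, 0, 4], "delta_rot": [0, 0, 0]}, {"grip": 1, "dp": [0, 0, 4.5], "delta_rot": [0, 0, 0]}, {"grip": 1, "dp": [0, 1, 4.5], "delta_rot": [0, -4, 0]}, {"grip": 1, "dp": [0, 3.5, 1], "delta_rot": [0, -6, 0]}, {"grip": 1, "dp": [0, 4, 0], "delta_rot": [0, -6.5, 0]}, {"grip": 1, "dp": [0, 4, 0], "delta_rot": [0, -6.5, 0]}, {"grip": 1, "dp": [0, 4, 0], "delta_rot": [0, -6.5, 0]}]}}

```text
time_s: 18.2
tcp_pos: [520.5, 164.2, 203.3]
orientation: [0.353, 1.565, 0.34]
wrist_force: [-0.3, 0.7, -0.8]
opening: 0.124
```

Request:
{"fn": "apply_moves", "kwargs": {"deltas": [{"grip": 1, "dp": [0, 4, 0], "delta_rot": [0, -6.5, 0]}, {"grip": 1, "dp": [0, 4, 0], "delta_rot": [0, -6.5, 0]}, {"grip": 1, "dp": [0, 4, 0], "delta_rot": [0, -6.5, 0]}, {"grip": 1, "dp": [0, 3.5, 0], "delta_rot": [0, -6.5, 0]}, {"grip": 1, "dp": [0, 3, 0], "delta_rot": [0, -6.5, 0]}, {"grip": 1, "dp": [0, 0, 0], "delta_rot": [0, -5, 0]}, {"grip": 1, "dp": [0, 0, 0], "delta_rot": [0, 0, 0]}, {"grip": 1, "dp": [0, 0, 0], "delta_rot": [0, 0, 0]}]}}

```text
time_s: 19.0
tcp_pos: [520.1, 347.6, 201.9]
orientation: [0.012, 0.919, 0.0]
wrist_force: [0.8, -1.2, -0.9]
opening: 0.122
```

```bash
cat >> kin.py <<'E'
rk=np.load("rack.npy"); G=pickle.load(open("grip2.pkl","rb")) if __import__("os").path.exists("grip2.pkl") else None
def rel():
    Rp=R.from_euler('z',-.008).as_matrix(); o=np.array([517.7,-1.4,25])
    return Rp.T@(G[0]-o), Rp.T@G[1]
def goal(u,h,y=0):
    "TCP pose for foot at u,h"
    t,rt=rel(); s,c=np.sin(np.radians(22)),np.cos(np.radians(22))
    Rp=R.from_euler('z',rk[2]).as_matrix()@np.array([[s,0,-c],[0,1,0],[c,0,s]])
    return rackpt(rk,u,h,y)+Rp@(t-[-40,0,13]),Rp@rt
def todo(u,h,y=0):
    s,T=log(); g,Tg=goal(u,h,y)
    print("goal",g.round(1),"dp cm",((g-s["tcp_pos"])/10).round(2),"rot deg",np.degrees(R.from_matrix(Tg@T.T).as_rotvec()).round(1))
E
python3 - <<'E'
from kin import *
todo(0,70)
im=save("side","d9"); im2=save("scene","s9"); im3=save("wrist","w9")
cv2.imwrite("pics/d9b.png",np.hstack([cv2.resize(im[90:220,160:290,::-1],None,fx=3,fy=3),cv2.resize(im2[190:384,300:494,::-1],(390,390))]))
E
```

```text
t 19.0 tcp [520.1 347.6 201.9] y-yaw -0.5 q [ 0.624 -0.183  1.996 -0.497  0.838 -0.691] open 0.122 F [ 0.8 -1.2 -0.9]
goal [514.9 348.8 148.8] dp cm [-0.51  0.12 -5.32] rot deg [-0.4 -1.4 -1.8]
```

View pics/d9b.png

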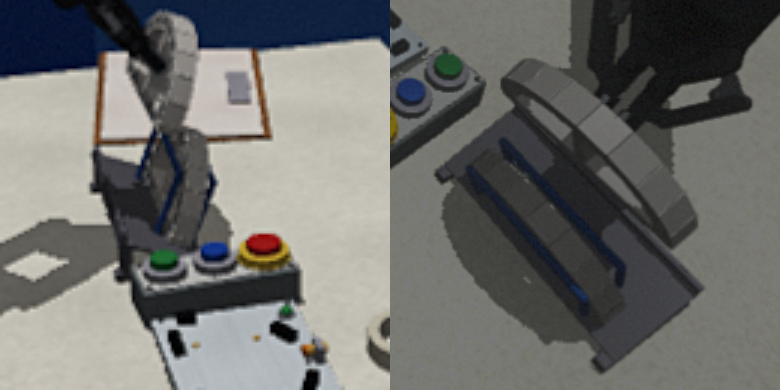

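The side and scene crops show the moulding tipped up, crown on top, hovering in front of the front hoop. I'll refine the rack pose numerically from the blue wires in all three cameras before lowering.

```bash
python3 - <<'E'
from kin import *
from scipy.spatial import cKDTree
def hoop(r,u):
    P=[rackpt(r,u,h,-71) for h in np.linspace(3,76,30)]+[rackpt(r,u,76,y) for y in np.linspace(-71,71,50)]+[rackpt(r,u,h,71) for h in np.linspace(76,3,30)]
    return np.array(P)
views={"s0":cal("scene"),"d0":cal("side"),"w7":pickle.load(open("w7.pkl","rb")),"w1":pickle.load(open("w1.pkl","rb"))}
D={}
for k,c in views.items():
    im=cv2.imread(f"pics/{k}.png").astype(int); b=(im[:,:,0]>1.5*im[:,:,2]+12)&(im[:,:,0]>1.15*im[:,:,1])
    pr=proj(0,np.r_[hoop(rk,21),hoop(rk,61)],c); lo=pr.min(0)-4;hi=pr.max(0)+4
    yx=np.argwhere(b); xy=yx[:,::-1]; xy=xy[((xy>lo)&(xy<hi)).all(1)]; D[k]=xy; print(k,len(xy))
def res(r,k):
    # each blue px to nearest model pt
    pr=proj(0,np.r_[hoop(r,21),hoop(r,61)],views[k]); return np.minimum(cKDTree(pr).query(D[k])[0],4)
for ks in (["s0"],["d0"],["w7"],["w1"],list(views)):
    r=least_squares(lambda r:np.concatenate([res(r,k) for k in ks]),rk,diff_step=1e-4,x_scale=[1,1,.01]); print(ks,r.x.round(3),[res(r.x,k).mean().round(2) for k in ks],[res(rk,k).mean().round(2) for k in ks])
E
```

```text
s0 439
d0 124
w7 1024
w1 662
['s0'] [ 4.79347e+02  3.51648e+02 -4.90000e-02] [np.float64(0.96)] [np.float64(1.09)]
['d0'] [ 4.80738e+02  3.46785e+02 -5.00000e-02] [np.float64(0.82)] [np.float64(1.23)]
['w7'] [ 4.78562e+02  3.49692e+02 -5.00000e-02] [np.float64(1.52)] [np.float64(1.67)]
['w1'] [ 4.78590e+02  3.49497e+02 -4.60000e-02] [np.float64(1.12)] [np.float64(1.23)]
['s0', 'd0', 'w7', 'w1'] [ 4.78780e+02  3.49681e+02 -4.90000e-02] [np.float64(0.98), np.float64(1.1), np.float64(1.52), np.float64(1.12)] [np.float64(1.09), np.float64(1.23), np.float64(1.67), np.float64(1.23)]
```

Request:
{"fn": "apply_moves", "kwargs": {"deltas": [{"grip": 1, "dp": [-0.2, 0.1, -2], "delta_rot": [-0.4, -1.4, -2.5]}, {"grip": 1, "dp": [-0.3, 0.1, -2], "delta_rot": [0, 0, 0]}, {"grip": 1, "dp": [0, 0, -1.3], "delta_rot": [0, 0, 0]}, {"grip": 1, "dp": [0, 0, 0], "delta_rot": [0, 0, 0]}, {"grip": 1, "dp": [0, 0, 0], "delta_rot": [0, 0, 0]}]}}

```text
time_s: 19.65
tcp_pos: [516.6, 349.9, 150.9]
orientation: [0.004, 0.891, -0.05]
wrist_force: [0.8, 0.4, -1.0]
opening: 0.119
```

```bash
python3 - <<'E'
import numpy as np; np.save("rack.npy",[479,349.8,-.047])
from kin import *
todo(-1,12); todo(-1,3)
E
```

```text
t 19.65 tcp [516.6 349.9 150.9] y-yaw -3.0 q [ 0.653 -0.11   2.033 -0.624  0.77  -0.507] open 0.119 F [ 0.8  0.4 -1. ]
goal [493.  348.5  95.4] dp cm [-2.36 -0.13 -5.55] rot deg [-0.1  0.3  0. ]
t 19.65 tcp [516.6 349.9 150.9] y-yaw -3.0 q [ 0.653 -0.11   2.033 -0.624  0.77  -0.507] open 0.119 F [ 0.8  0.4 -1. ]
goal [489.7 348.7  87. ] dp cm [-2.69 -0.12 -6.39] rot deg [-0.1  0.3  0. ]
```

Request:
{"fn": "apply_moves", "kwargs": {"deltas": [{"grip": 1, "dp": [-1, 0, -2.3], "delta_rot": [0, 0.3, 0]}, {"grip": 1, "dp": [-0.8, -0.1, -2], "delta_rot": [0, 0, 0]}, {"grip": 1, "dp": [-0.5, 0, -1.2], "delta_rot": [0, 0, 0]}, {"grip": 1, "dp": [0, 0, 0], "delta_rot": [0, 0, 0]}]}}

```text
time_s: 20.05
tcp_pos: [492.1, 348.6, 94.2]
orientation: [0.001, 0.898, -0.052]
wrist_force: [-0.4, 0.6, -1.4]
opening: 0.114
```

Request:
{"fn": "apply_moves", "kwargs": {"deltas": [{"grip": 1, "dp": [-0.2, 0, -0.5], "delta_rot": [0, 0, 0]}, {"grip": 1, "dp": [-0.1, 0, -0.3], "delta_rot": [0, 0, 0]}, {"grip": 1, "dp": [0, 0, 0], "delta_rot": [0, 0, 0]}]}}

```text
time_s: 20.35
tcp_pos: [490.2, 349.3, 87.9]
orientation: [0.004, 0.896, -0.05]
wrist_force: [-0.0, 0.7, -1.8]
opening: 0.127
```

```bash
python3 - <<'E'
from kin import *
todo(-1,3);todo(5,0)
E
```

```text
t 20.35 tcp [490.2 349.3  87.9] y-yaw -3.0 q [ 0.685 -0.056  2.102 -0.715  0.693 -0.364] open 0.127 F [-0.   0.7 -1.8]
goal [489.7 348.7  87. ] dp cm [-0.06 -0.06 -0.09] rot deg [-0.1 -0.  -0. ]
t 20.35 tcp [490.2 349.3  87.9] y-yaw -3.0 q [ 0.685 -0.056  2.102 -0.715  0.693 -0.364] open 0.127 F [-0.   0.7 -1.8]
goal [494.1 348.5  82. ] dp cm [ 0.39 -0.08 -0.59] rot deg [-0.1 -0.  -0. ]
```

Request:
{"fn": "apply_moves", "kwargs": {"deltas": [{"grip": 1, "dp": [-0.1, 0, -0.3], "delta_rot": [0, 0, 0]}, {"grip": 1, "dp": [0, 0, 0], "delta_rot": [0, 0, 0]}]}}

```text
time_s: 20.55
tcp_pos: [488.8, 349.0, 84.2]
orientation: [0.003, 0.897, -0.05]
wrist_force: [0.2, 0.5, -1.9]
opening: 0.119
```

Request:
{"fn": "apply_moves", "kwargs": {"deltas": [{"grip": 1, "dp": [0, 0, -0.15], "delta_rot": [0, 0, 0]}, {"grip": 1, "dp": [0, 0, 0], "delta_rot": [0, 0, 0]}]}}

```text
time_s: 20.75
tcp_pos: [489.4, 349.4, 83.6]
orientation: [0.003, 0.895, -0.049]
wrist_force: [0.4, -0.3, 1.2]
opening: 0.122
```

Request:
{"fn": "apply_moves", "kwargs": {"deltas": [{"grip": 1, "dp": [0.2, 0, -0.1], "delta_rot": [0, 0, 0]}, {"grip": 1, "dp": [0.2, 0, -0.1], "delta_rot": [0, 0, 0]}, {"grip": 1, "dp": [0, 0, 0], "delta_rot": [0, 0, 0]}]}}

```text
time_s: 21.05
tcp_pos: [493.8, 349.6, 81.8]
orientation: [0.004, 0.895, -0.049]
wrist_force: [1.8, -0.6, 3.5]
opening: 0.117
```

Request:
{"fn": "apply_moves", "kwargs": {"deltas": [{"grip": 1, "dp": [0.1, 0, -0.05], "delta_rot": [0, 0, 0]}, {"grip": 1, "dp": [0.1, 0, -0.05], "delta_rot": [0, 0, 0]}, {"grip": 1, "dp": [0, 0, 0], "delta_rot": [0, 0, 0]}]}}

```text
time_s: 21.35
tcp_pos: [494.0, 349.6, 81.7]
orientation: [0.002, 0.896, -0.052]
wrist_force: [-23.6, -5.9, 23.7]
opening: 0.12
```

```bash
python3 - <<'E'
from kin import *
todo(5,0)
im=save("side","d10"); im2=save("scene","s10")
cv2.imwrite("pics/d10b.png",np.hstack([cv2.resize(im[90:220,160:290,::-1],None,fx=3,fy=3),cv2.resize(im2[190:384,300:494,::-1],(390,390))]))
E
```

```text
t 21.35 tcp [494.  349.6  81.7] y-yaw -3.1 q [ 0.681 -0.038  2.096 -0.724  0.682 -0.354] open 0.12 F [-23.6  -5.9  23.7]
goal [494.1 348.5  82. ] dp cm [ 0.01 -0.11  0.03] rot deg [-0. -0.  0.]
```

Seated against both floor and hoop, with the measured pose within 1 mm of the goal. Relaxing, releasing and retracting along the tool axis.

Request:
{"fn": "apply_moves", "kwargs": {"deltas": [{"grip": 1, "dp": [-0.15, 0, 0.1], "delta_rot": [0, 0, 0]}, {"grip": 1, "dp": [0, 0, 0], "delta_rot": [0, 0, 0]}, {"grip": 0.3, "dp": [0, 0, 0], "delta_rot": [0, 0, 0]}, {"grip": 0.3, "dp": [0, 0, 0], "delta_rot": [0, 0, 0]}, {"grip": 0.3, "dp": [0, 0, 0], "delta_rot": [0, 0, 0]}, {"grip": 0.3, "dp": [0, 0, 0], "delta_rot": [0, 0, 0]}]}}

```text
time_s: 22.05
tcp_pos: [492.9, 348.7, 79.8]
orientation: [0.002, 0.898, -0.051]
wrist_force: [-0.1, -0.3, 0.6]
opening: 0.35
```

Request:
{"fn": "apply_moves", "kwargs": {"deltas": [{"grip": 0.3, "dp": [-0.6, 0, 0.8], "delta_rot": [0, 0, 0]}, {"grip": 0.3, "dp": [-1.2, 0.1, 1.5], "delta_rot": [0, 0, 0]}, {"grip": 0.3, "dp": [-1.8, 0.1, 2.3], "delta_rot": [0, 0, 0]}, {"grip": 0.3, "dp": [-1.8, 0.1, 2.3], "delta_rot": [0, 0, 0]}, {"grip": 1, "dp": [-1.8, 0.1, 2.3], "delta_rot": [0, 0, 0]}, {"grip": 1, "dp": [-1.8, 0.1, 2.3], "delta_rot": [0, 0, 0]}, {"grip": 1, "dp": [-1, 0, 2], "delta_rot": [0, 0, 0]}, {"grip": 1, "dp": [0, 0, 0], "delta_rot": [0, 0, 0]}]}}

```text
time_s: 22.85
tcp_pos: [393.4, 355.8, 220.3]
orientation: [0.012, 0.892, -0.041]
wrist_force: [0.2, 0.7, 0.5]
opening: 0.002
```

```bash
python3 - <<'E'
from kin import *
s,T=log(); c=cal("wrist")
a=save("side","d11"); b=save("scene","s11"); w=save("wrist","w11")
print(rec("wrist","moulding"),rec("scene","moulding"),rec("side","moulding"))
cv2.imwrite("pics/fin.png",np.hstack([cv2.resize(a[90:220,160:290,::-1],(384,384)),np.ascontiguousarray(w[:,76:436,::-1])]))
cv2.imwrite("pics/fin.png",np.vstack([cv2.imread("pics/fin.png")[:, :744],])) 
E
```

```text
t 22.85 tcp [393.4 355.8 220.3] y-yaw -2.9 q [ 0.844 -0.397  2.142 -0.609  1.017 -0.447] open 0.002 F [0.2 0.7 0.5]
[(0.94, [488.0, 351.0, 80.0])] [(0.69, [519.0, 370.0, 116.0])] [(0.83, [497.0, 316.0, 80.0])]
```

View pics/fin.png

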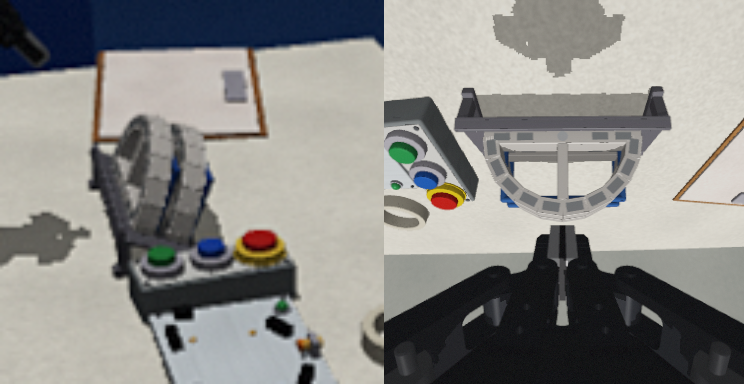

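The moulding stands in the front place, leaning on the hoop, pocketed face to the front and centred (wrist crop (563,170)). Now blue.

Request:
{"fn": "apply_moves", "kwargs": {"deltas": [{"grip": 1, "dp": [0, -4, 1], "delta_rot": [0, 6, 1]}, {"grip": 1, "dp": [0, -4.4, 1], "delta_rot": [0, 6.5, 1]}, {"grip": 1, "dp": [2, -4.4, -1], "delta_rot": [0, 6.5, 0.5]}, {"grip": 1, "dp": [3, -4, -2], "delta_rot": [0, 6.5, 0.5]}, {"grip": 1, "dp": [4, -2, -2], "delta_rot": [0, 6.5, 0]}, {"grip": 1, "dp": [4, 0, -3], "delta_rot": [0, 6, 0]}, {"grip": 1, "dp": [1, 0, -3], "delta_rot": [0, 0, 0]}, {"grip": 1, "dp": [0, 0, 0], "delta_rot": [0, 0, 0]}]}}

```text
time_s: 23.95
tcp_pos: [526.8, 169.1, 120.8]
orientation: [-0.856, 1.556, -0.857]
wrist_force: [-1.1, -0.3, -0.8]
opening: 0.0
```

```bash
python3 - <<'E'
from kin import *
s,T=log();Tg=np.array([[0,0,1],[0,1,0],[-1,0,0.]])
print(((np.array([534.2,168.3,80])-s["tcp_pos"])/10).round(2),np.degrees(R.from_matrix(Tg@T.T).as_rotvec()).round(1))
E
```

```text
t 23.95 tcp [526.8 169.1 120.8] y-yaw -0.0 q [ 0.183 -0.017  1.889 -0.014  1.262 -1.383] open 0.0 F [-1.1 -0.3 -0.8]
[ 0.74 -0.08 -4.08] [0.7 0.6 0. ]
```

Request:
{"fn": "apply_moves", "kwargs": {"deltas": [{"grip": 1, "dp": [0.7, -0.1, -2], "delta_rot": [0.7, 0.6, 0]}, {"grip": 1, "dp": [0, 0, -2], "delta_rot": [0, 0, 0]}, {"grip": 1, "dp": [0, 0, 0], "delta_rot": [0, 0, 0]}, {"grip": 1, "dp": [0, 0, 0], "delta_rot": [0, 0, 0]}]}}

```text
time_s: 24.35
tcp_pos: [535.4, 170.4, 89.5]
orientation: [0.253, 1.557, 0.255]
wrist_force: [0.2, -0.3, 1.7]
opening: -0.001
```

Request:
{"fn": "apply_moves", "kwargs": {"deltas": [{"grip": 1, "dp": [0, 0, -0.5], "delta_rot": [0, 0, 0]}, {"grip": 1, "dp": [0, 0, -0.4], "delta_rot": [0, 0, 0]}, {"grip": 1, "dp": [0, 0, -0.3], "delta_rot": [0, 0, 0]}, {"grip": 1, "dp": [0, 0, 0], "delta_rot": [0, 0, 0]}]}}

```text
time_s: 24.75
tcp_pos: [535.6, 170.2, 76.4]
orientation: [0.263, 1.558, 0.265]
wrist_force: [-0.1, -0.7, -0.7]
opening: -0.002
```

Request:
{"fn": "apply_moves", "kwargs": {"deltas": [{"grip": 1, "dp": [0, 0, -0.3], "delta_rot": [0, 0, 0]}, {"grip": 1, "dp": [0, 0, -0.2], "delta_rot": [0, 0, 0]}, {"grip": 1, "dp": [0, 0, 0], "delta_rot": [0, 0, 0]}]}}

```text
time_s: 25.05
tcp_pos: [536.2, 170.3, 72.0]
orientation: [0.266, 1.556, 0.268]
wrist_force: [-0.5, -0.4, 3.4]
opening: -0.003
```

Request:
{"fn": "apply_moves", "kwargs": {"deltas": [{"grip": 1, "dp": [-0.1, -0.1, -0.3], "delta_rot": [0, 0, 0]}, {"grip": 1, "dp": [0, 0, -0.3], "delta_rot": [0, 0, 0]}, {"grip": 1, "dp": [0, 0, -0.2], "delta_rot": [0, 0, 0]}, {"grip": 1, "dp": [0, 0, 0], "delta_rot": [0, 0, 0]}]}}

```text
time_s: 25.45
tcp_pos: [536.3, 169.9, 68.6]
orientation: [0.297, 1.556, 0.3]
wrist_force: [-12.1, 0.1, 25.6]
opening: 0.002
```

Blue bottomed out at 25.6 N and z 68.6, the same height as green. Letting it up and retreating.

Request:
{"fn": "apply_moves", "kwargs": {"deltas": [{"grip": 1, "dp": [0, 0, 0.5], "delta_rot": [0, 0, 0]}, {"grip": 1, "dp": [0, 0, 1.5], "delta_rot": [0, 0, 0]}, {"grip": 1, "dp": [0, 0, 4], "delta_rot": [0, 0, 0]}, {"grip": 1, "dp": [-2, -2, 4], "delta_rot": [0, 0, 0]}, {"grip": 1, "dp": [-4, -2, 4], "delta_rot": [0, 0, 0]}, {"grip": 1, "dp": [-4, -1, 4], "delta_rot": [0, 0, 0]}, {"grip": 1, "dp": [0, 0, 0], "delta_rot": [0, 0, 0]}, {"grip": 1, "dp": [0, 0, 0], "delta_rot": [0, 0, 0]}]}}

```text
time_s: 26.25
tcp_pos: [446.7, 123.6, 233.1]
orientation: [0.211, 1.554, 0.212]
wrist_force: [0.5, -0.2, -0.1]
opening: -0.001
```

```bash
python3 - <<'E'
from kin import *
s,T=log(); a=save("side","d12").astype(int)
# change vs picture taken right after racking, around the rack
b=cv2.imread("pics/d11.png")[:,:,::-1].astype(int)
print("rack diff px",(np.abs(a-b).max(2)[110:180,190:240]>40).sum())
print(rec("side","moulding"),rec("side","finished"),rec("side","knife"),rec("side","tape"),rec("side","bottle"))
arm.close_job()
E
```

```text
t 26.25 tcp [446.7 123.6 233.1] y-yaw 0.1 q [ 0.108 -0.36   1.991  0.002  1.493 -1.465] open -0.001 F [ 0.5 -0.2 -0.1]
rack diff px 363
[(0.91, [497.0, 310.0, 77.0])] [(0.69, [486.0, 153.0, 65.0]), (0.65, [540.0, 281.0, 77.0]), (0.65, [705.0, -140.0, 64.0])] [(0.89, [508.0, -172.0, 7.0]), (0.18, [702.0, -139.0, 64.0])] [(0.94, [707.0, 9.0, 20.0])] [(0.69, [704.0, -140.0, 65.0]), (0.55, [494.0, 308.0, 80.0])]
the job is handed in; nothing more can be done
```

The job is done and handed in at about 26 s of the 69 s allowed.

- **Check:** I laid the moulding flat in the nest and let go. I then pressed green with it lying there. The push hit its stop at 38 N, and the spring force fell back through 4.1, 2.8 and 0.9 N as the button came up.
- **Racking:** I regripped the moulding with the tool tilted 30°, because the fully tipped pose would have passed the limit of joint 4. I stood it in the free front place until it touched both floor and hoop, within about 1 mm of the computed seat. The picture after release shows it centred, leaning on the blue wire, pocketed face to the front.
- **Count:** I pressed blue to its stop, at 25.6 N and the same height as green, and let it up. Red was never touched.

**Last checks:**
- **Moulding:** the network still found it in the rack, at almost the same position as right after racking (497, 310, 77 against 497, 316, 80 mm).
- **Bystanders:** the knife, tape and bottle read within about 5 mm of where they were.
- **Picture comparison:** this did not come out clean. 363 pixels around the rack differed from the picture taken after racking. I think that is the arm's shadow and the arm having moved, but I had no picture views left to confirm it.
- **Finished moulding:** the network's best guess was wrong, falling on the station. Its second guess (540, 281, 77 mm) fits the rear place but is about 20 mm off in y from the first reading. I put that down to part of it now being hidden.

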